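Put the battery packs away in the drawer and stack the screw cartons

TASK

Clear the assembly bench: pull the drawer open, put every drill battery pack in it and slide it gently until it is fully shut, and stack all the screw cartons, lying flat, in one square column on the rubber mat on top of the drawer unit, each long side along the mat's long side. Leave the wooden offcut where it lies.

Things in the scene. Friction and masses are not known exactly. Their poses are not given: they have to be found in the camera images.
- unit_drawer0 (a joint): the drawer of the plywood drawer unit (320 mm wide, 220 mm deep, 105 mm high, fixed to the bench): metres it is pulled out, 0 = fully shut, 0.149 = fully out; it stands a little ajar at the start, has about 1 N of friction and stays where it is left
- unit_drawer0_handle (a point): middle of the drawer's bar handle: a level round bar 11 mm thick and 120 mm long along this frame's y, parallel to the drawer front and 35 mm clear of it (bar centre to front), 67 mm above the bench and 38 mm below the unit's top; it moves with the drawer. The drawer pulls out along this frame's -x
- drawer_floor (a point): middle of the drawer's inner floor, 22 mm above the bench; moves with the drawer. x points towards the unit's back (the drawer pulls out along -x), y across the drawer, z up. Inside, the drawer is 175 mm along x, 278 mm along y, and its walls are 61 mm high (front panel 71 mm above this floor). The unit's top board covers the back of the drawer: at opening q it covers all of x greater than q - 0.094 in this frame. The board's underside is 71 mm above the drawer floor
- stack_mat: thin dark rubber mat on top of the drawer unit, 100 x 68 x 4 mm, fixed; origin at the centre of its underside (105 mm above the bench, so its upper face is at 109 mm), x along its long side, y along its short side, z up
- pack0_c (a point): a drill battery pack: black plastic block 84 (x) x 48 (y) x 34 mm high with a grey rail block 56 x 28 x 12 mm on top, 46 mm high in all, about 0.25 kg; this point is its centre, 23 mm above its underside. Two or three packs are there, the others are absent (None)
- pack1_c (a point): a drill battery pack: black plastic block 84 (x) x 48 (y) x 34 mm high with a grey rail block 56 x 28 x 12 mm on top, 46 mm high in all, about 0.25 kg; this point is its centre, 23 mm above its underside. Two or three packs are there, the others are absent (None)
- pack2_c (a point): a drill battery pack: black plastic block 84 (x) x 48 (y) x 34 mm high with a grey rail block 56 x 28 x 12 mm on top, 46 mm high in all, about 0.25 kg; this point is its centre, 23 mm above its underside. Two or three packs are there, the others are absent (None)
- carton0_c (a point): a closed cardboard screw carton with a strip of pale tape along its top, 90 (x) x 58 (y) x 46 mm high, about 0.4 kg; this point is its centre, 23 mm above its underside. Two or three cartons are there, the others are absent (None)
- carton1_c (a point): a closed cardboard screw carton with a strip of pale tape along its top, 90 (x) x 58 (y) x 46 mm high, about 0.4 kg; this point is its centre, 23 mm above its underside. Two or three cartons are there, the others are absent (None)
- carton2_c (a point): a closed cardboard screw carton with a strip of pale tape along its top, 90 (x) x 58 (y) x 46 mm high, about 0.4 kg; this point is its centre, 23 mm above its underside. Two or three cartons are there, the others are absent (None)
- offcut_a_c (a point): bystander: a wooden offcut 85 x 44 x 38 mm high lying among the packs and cartons; its centre

How it is judged:
By the outcome, as a careful person would: the job done as asked, in the order asked, and still so for the second after the job is handed in, with the robot touching nothing.
Of pack0, pack1, pack2 only 2 to 3 are there at a start; the rules pass over those that are not, and their reading is None.
Of carton0, carton1, carton2 only 2 to 3 are there at a start; the rules pass over those that are not, and their reading is None.
At some moment in a run one of pack0, pack1, pack2, carton0, carton1, carton2 may be knocked a few centimetres aside while the robot is not near it.
It also fails if it takes over 210 s, if anything falls off the work surface, if the arm or the gripper's body presses on something with over 40 N, if the wrist force passes 120 N, or if a joint passes its speed limit or range.

ROBOT

A 6-joint arm with a two-finger parallel gripper is mounted at the origin on the work surface. World frame = base frame: x ahead of the robot, y to its left, z up, the work surface at z = 0. Lengths are in m, angles in rad, forces in N, time in s.
With the tool pointing down it reaches from about 0.35 to 0.725 m from the base axis. Payload 4.3 kg.
Tool frame: the origin (TCP) lies at the very end of the fingers, on their centre line; the grasp point (between the pads) lies 19 mm behind it (bot.grip_point_offset is the distance from the TCP to the grasp point, in m); z points along the fingers, y is the line along which they close (so a half turn about z gives the same grasp; the last joint's range is limited). The gripper opens to 85 mm and grips with 20 to 120 N. Pads are 22 mm wide; open, the fingers measure 114 mm over their backs; the gripper's body (76 mm by 85 mm) begins 54 mm behind the grasp point. The pads swing forward as they close: fully open they stand 13 mm farther back than shut.
Start: joints at [-1.252, 0.377, 0.081, 1.274, 0, 1.46], TCP at [0.239, -0.523, 0.209] pointing down, gripper open.
Joint ranges: [-2.72, 2.72], [-0.84, 1.66], [-1.02, 1.22], [-1.77, 2.12], [-1.37, 1.28], [-3.14, 3.14]. Speed limits (rad/s): [2.57, 2.57, 3.14, 3.14, 3.14, 3.14].

INTERFACE

Orientations are given as a unit quaternion [x, y, z, w].
In Python, from station import bot gives the robot as it stands. The module is installed in compiled form; this text tells all that it offers.
- The arm moves only by the tool servo_tool, never from a script. Its argument "rows" is a list of rows, each a list of 7 numbers: the opening, from 0 (shut) to 1 (fully open), then the shift along the tool's x, y, z in m, then the turn, a rotation vector about the tool's x, y, z in degrees. In form: [[claw, tx, ty, tz, rx, ry, rz], ...]. A call has 1 to 10 rows; each row is the pose to reach, as a shift and turn from the pose commanded when the call began, along the tool's axes at that moment; what a row does not reach only later rows make up. A row lasts 1/12 s, in which the tool goes at most 41.7 mm and 7.16 degrees, less where a joint would pass 70% of its speed; a pose out of reach is approached as far as the arm can. A call with a gripper value outside its range is refused whole. The fingers move at their own pace and stop on an object; "squeeze" is the grip in N (left out, the last holds). Time passes only in rows, so rows that repeat a pose let the fingers close. It gives the time, the measured TCP pose, the force, the opening and the grip force at its end, in the units of the state.
- bot.sense(): the state, without advancing time (a new reading comes with each control period).
- bot.grab_frame(name): name is "side" or "top" or "wrist"; returns (picture, depth): 480x640x3 uint8, red, green, blue; 480x640 float32, m along the optical axis (not along the pixel's ray), 0 where there is no reading.
- bot.camera_params(name): a dict with "camera_matrix" (3x3 intrinsics, pixels), "dist_coeffs" ([k1, k2, p1, p2, k3] as OpenCV has them; the pictures are not rectified), "position" and "rotation" of the camera in the world; the wrist camera has in their place "T_tool_cam" (4x4, takes a point from camera to tool coordinates, whose origin is the TCP and whose axes are the flange's). Camera axes: x right, y up, looking along -z (the intrinsics and any distortion apply to the point x, -y, -z); pixel columns grow to the right and rows downward; lengths in m; the calibration is good to about 2 mm. A picture is of the moment at which its call begins: read the wrist's pose just before it. camera_params takes no time and is no camera call.
- bot.sign_off(): hands the job in; it is judged then, once.
The state is a dict: "clock": time; "joint_pos": joint angles; "qd": joint speeds; "tau": joint torques, N m; "ee_pos": TCP position; "tool_rot": TCP orientation; "contact_force": force on the tool from outside, world axes, zero at the start; "wrist_torque": the same for the moment, N m; "gripper_width": finger opening in m; "gripper_force": force on a finger pad.
Only numpy, scipy, OpenCV 4.12 (cv2) and the standard library are available. Lean on these libraries where they do the work, as an engineer would, in place of code of your own. Each camera call takes 0.05 s, during which the arm holds its last target. There are 200 camera calls.

## Working session

There is one attempt and no reset: what is moved stays moved. The work goes in short steps, Python scripts to look and compute and a tool call to move; the robot and the scene stay as the last step left them, time stands still between calls to the robot, and variables do not carry over. Pictures are saved under pics/ and viewed, at most 14 in all, crops included, and the job is handed in when it is done.

Besides the shell and the picture viewer there is one more tool, called after "Emit:" as a command line: name --pt "numbers of a row" for each row, then --argument value for the rest. servo_tool: Moves the arm, as the interface text tells. Its arguments: {"type":"object","properties":{"rows":{"type":"array"},"squeeze":{"type":"number"}},"required":["rows"]}

```bash
mkdir -p pics
cat > h.py <<'E'
import numpy as np, cv2
from station import bot
from scipy.spatial.transform import Rotation as R
def cam(name):
    p=bot.camera_params(name); s=bot.sense()
    if name=="wrist":
        T=np.eye(4);T[:3,:3]=R.from_quat(s["tool_rot"]).as_matrix();T[:3,3]=s["ee_pos"]
        T=T@np.array(p["T_tool_cam"])
        return np.array(p["camera_matrix"]),np.array(p["dist_coeffs"]),T[:3,3],T[:3,:3]
    r=np.array(p["rotation"])
    if r.shape!=(3,3): r=R.from_quat(r.ravel()).as_matrix()
    return np.array(p["camera_matrix"]),np.array(p["dist_coeffs"]),np.array(p["position"]),r
def grab(name,fn=None):
    c=cam(name); im,d=bot.grab_frame(name)
    if fn: cv2.imwrite("pics/"+fn,im[:,:,::-1])
    return im,d,c
def rays(c,uv):
    K,D,p,r=c
    n=cv2.undistortPoints(np.array(uv,float).reshape(-1,1,2),K,D).reshape(-1,2)
    v=np.c_[n[:,0],-n[:,1],-np.ones(len(n))]
    return v@r.T
def plane(c,uv,z):
    v=rays(c,uv); return c[2]+v*((z-c[2][2])/v[:,2])[:,None]
def cloud(d,c):
    vv,uu=np.mgrid[0:480,0:640]
    v=rays(c,np.c_[uu.ravel(),vv.ravel()])
    return (c[2]+v*d.reshape(-1,1)).reshape(480,640,3)
E
python3 - <<'E'
from h import *
print(bot.sense())
for n in("top","side"):
    im,d,c=grab(n,n+"0.png"); print(n,c); np.savez(n+"0.npz",im=im,d=d)
E
```

```text
{'clock': 0.0, 'joint_pos': array([-1.25230109e+00,  3.78065663e-01,  7.96442738e-02,  1.27440852e+00,
        2.83217896e-05,  1.46047848e+00]), 'qd': array([-0.00118795, -0.00034716,  0.00087396, -0.00056514,  0.00038783,
        0.00109081]), 'tau': array([-1.65944111e-03, -4.63602412e+01,  2.69877166e+01,  2.10155285e-02,
       -3.23816439e-04, -4.72877737e-07]), 'ee_pos': array([ 0.23886592, -0.52227282,  0.20816656]), 'tool_rot': array([ 9.77102333e-01,  2.12767473e-01, -9.15610435e-05, -1.01275770e-03]), 'contact_force': array([ 0.47364824,  0.18050789, -0.14595447]), 'wrist_torque': array([ 0.03227748,  0.05791748, -0.00425484]), 'gripper_force': 0.0, 'gripper_width': 0.08563456255080772}
top (array([[488.32836574,   0.        , 311.20041552],
       [  0.        , 488.32836574, 238.15541294],
       [  0.        ,   0.        ,   1.        ]]), array([-0.07886929,  0.        ,  0.        ,  0.        ,  0.        ]), array([ 0.39484399, -0.00218103,  1.08222731]), array([[-0.011279  ,  0.99125365, -0.13148761],
       [-0.99966026, -0.0080879 ,  0.02477805],
       [ 0.02349787,  0.13172241,  0.9910081 ]]))
side (array([[447.67778565,   0.        , 319.93643081],
       [  0.        , 447.67778565, 238.5693867 ],
       [  0.        ,   0.        ,   1.        ]]), array([-0.08323304,  0.        ,  0.        ,  0.        ,  0.        ]), array([0.45750663, 0.69946508, 0.84331427]), array([[-0.99723383,  0.06474435, -0.03650844],
       [-0.07204829, -0.72128105,  0.6888851 ],
       [ 0.01826857,  0.6896099 ,  0.72395058]]))
```

View pics/top0.png

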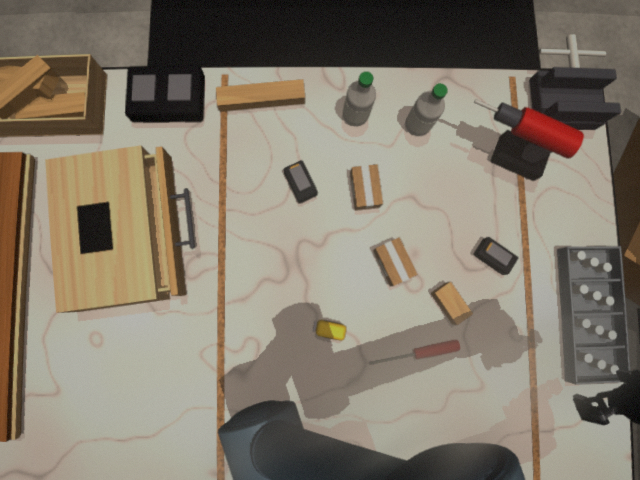

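View pics/side0.png

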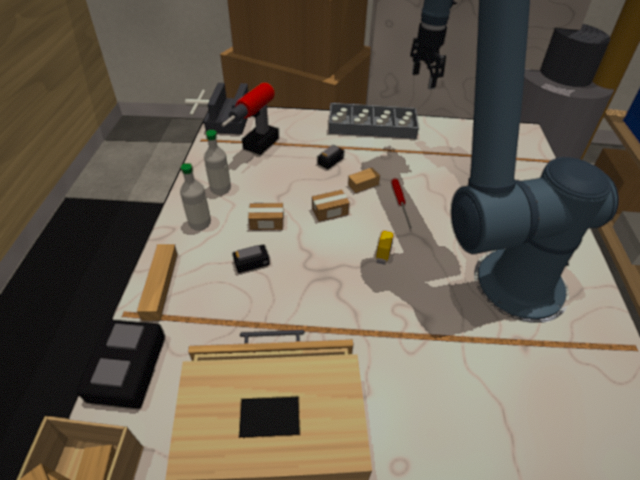

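The top view shows packs at (300,181) and (495,255), cartons at (367,187) and (396,261), and the offcut at (451,301). The drawer unit is on the left with its handle at (188,218) and its mat at (96,228). The side view shows the same things, with no third pack or carton.

```bash
cat >> h.py <<'E'
def blobs(P,m,amin=60):
    n,l,st,ce=cv2.connectedComponentsWithStats(m.astype(np.uint8))
    out=[]
    for i in range(1,n):
        if st[i,4]<amin: continue
        q=P[l==i]; r=cv2.minAreaRect((q[:,:2]*1000).astype(np.float32))
        (cx,cy),(w,h),a=r
        if w<h: w,h,a=h,w,a+90
        out.append((ce[i].round(),[round(cx,1),round(cy,1)],[round(w),round(h)],round((a+90)%180-90,1),round(np.median(q[:,2])*1000,1),len(q)))
    return out
E
python3 - <<'E'
from h import *
z=np.load("top0.npz"); c=cam("top"); P=cloud(z["d"],c); im=z["im"]
Z=P[:,:,2]
print("heights>15mm, workspace")
m=(Z>0.018)&(Z<0.13)&(P[:,:,0]>0.2)&(P[:,:,0]<0.85)
for b in blobs(P,m): print(*b)
print("top faces 30-52")
for b in blobs(P,(Z>0.03)&(Z<0.056)&(P[:,:,0]>0.2)): print(*b)
print("mat")
g=im.astype(int).sum(2)
for b in blobs(P,(g<110)&(Z>0.095)&(Z<0.125)): print(*b)
print("unit top")
for b in blobs(P,(Z>0.098)&(Z<0.118)&(P[:,:,1]>0.2)): print(*b)
print("handle")
for b in blobs(P,(Z>0.05)&(Z<0.085)&(P[:,:,1]>0.2)&(P[:,:,1]<.36),30): print(*b)
E
```

```text
heights>15mm, workspace
[357. 107.] [822.0, -132.9] [63, 51] 83.3 95.2 702
[ 47. 113.] [816.1, 568.9] [241, 68] 90.0 72.2 3895
[422. 117.] [799.0, -277.7] [62, 51] 60.9 93.0 786
[164. 108.] [828.7, 299.6] [170, 42] 90.0 54.6 1869
[248. 103.] [845.6, 98.2] [165, 15] -87.5 37.6 504
[579. 112.] [821.9, -637.1] [163, 56] 89.8 92.6 1830
[521. 156.] [722.0, -510.6] [116, 75] 65.6 45.4 1685
[115. 228.] [556.4, 367.2] [322, 287] 7.5 105.1 20132
[ 13. 264.] [465.0, 627.8] [530, 63] 0.8 55.1 6514
[301. 181.] [662.6, -5.7] [84, 48] 25.7 36.1 839
[367. 187.] [648.6, -151.8] [93, 59] 5.7 46.3 1190
[497. 255.] [493.2, -439.9] [86, 50] 54.5 35.7 856
[395. 262.] [480.7, -208.8] [91, 59] 24.2 46.3 1195
[595. 313.] [360.2, -657.9] [301, 136] -0.2 37.7 3000
[578. 255.] [490.3, -627.7] [21, 19] 77.9 39.3 112
[598. 265.] [468.9, -673.0] [53, 21] 67.1 39.2 236
[452. 303.] [390.6, -333.0] [86, 45] 32.7 38.4 895
[593. 295.] [400.9, -656.6] [87, 23] 64.4 39.8 340
[331. 329.] [338.9, -67.7] [62, 36] 78.3 55.5 497
[596. 329.] [325.7, -657.6] [88, 23] 65.5 39.6 343
[437. 349.] [290.7, -298.0] [99, 24] -79.9 23.
[... 1678 characters left out ...]
0, 20] -89.7 40.1 97
[612. 369.] [239.5, -687.8] [20, 18] -49.1 40.8 75
mat
[576.  78.] [878.3, -634.4] [148, 23] 81.9 101.9 178
[580. 112.] [797.9, -631.5] [142, 21] 81.5 100.6 163
[ 94. 228.] [549.7, 412.9] [96, 65] 7.9 109.7 1408
unit top
[37. 83.] [859.0, 552.0] [207, 152] -89.9 108.6 1665
[100. 229.] [551.2, 406.6] [322, 208] 7.4 105.9 15406
handle
[168.  90.] [868.0, 287.8] [144, 120] 89.9 57.0 3174
[151. 161.] [690.5, 305.8] [74, 31] 38.8 81.7 130
[179. 221.] [571.3, 246.8] [313, 48] 5.8 70.9 986
[159. 195.] [620.4, 290.8] [45, 5] 8.4 82.9 39
[162. 220.] [567.0, 283.4] [37, 4] 7.0 82.4 32
[165. 249.] [505.6, 274.7] [80, 5] 8.4 83.2 64
[164. 289.] [430.7, 274.8] [61, 24] -33.2 81.7 108
```

```bash
cat >> h.py <<'E'
def yaw():
    M=R.from_quat(bot.sense()["tool_rot"]).as_matrix(); return np.degrees(np.arctan2(M[1,0],M[0,0]))%360
def plan(wps,start=None):
    # waypoints (x,y,z mm, yaw deg), tool down -> (tx,ty,tz mm, rz deg) per leg
    s=bot.sense(); M=R.from_quat(s["tool_rot"]).as_matrix()
    print("at",(s["ee_pos"]*1000).round(1),round(yaw(),1),"tilt",(M[:2,2]*57.3).round(2),"F",s["contact_force"].round(1),"w",round(s["gripper_width"]*1000,1),"t",s["clock"])
    p=np.array([*s["ee_pos"]*1000,yaw()]) if start is None else np.array(start,float)
    for w in wps:
        w=np.array(w,float); t=np.radians(p[3]); d=w-p
        rz=-((d[3]+180)%360-180) if abs(d[3])<=180 else -d[3]
        print("leg", (d[0]*np.cos(t)+d[1]*np.sin(t)).round(1),(d[0]*np.sin(t)-d[1]*np.cos(t)).round(1),round(-d[2],1),"rz",round(rz,1)); p=w
A=np.radians(7.8); U=np.array([np.cos(A),np.sin(A)]); O=np.array([np.sin(A),-np.cos(A)]); MAT=np.array([549.7,412.9])
def st(P): # unit coordinates rel. to mat centre, mm: along front, outwards
    q=P[...,:2]*1000-MAT; return np.stack([q@U,q@O],-1)
E
python3 - <<'E'
from h import *
z=np.load("top0.npz"); P=cloud(z["d"],cam("top")); Z=P[:,:,2]; S=st(P)
pc=lambda a:np.percentile(a,[2,50,98]).round(1)
b=(abs(S[...,0])<200)&(abs(S[...,1])<260)
m=b&(Z>.1)&(Z<.12); print("top s,t",pc(S[m][:,0]),pc(S[m][:,1]))
m=b&(Z>.085)&(Z<.098)&(S[...,1]>105); print("panel s,t",pc(S[m][:,0]),pc(S[m][:,1]),m.sum())
m=b&(Z>.055)&(Z<.08)&(S[...,1]>140)&(abs(S[...,0])<50); print("handle s,t,z",pc(S[m][:,0]),pc(S[m][:,1]),pc(Z[m]),m.sum())
for k in range(110,200,4):
    m=b&(abs(S[...,0])<45)&(S[...,1]>k)&(S[...,1]<k+4)
    print(k,np.median(Z[m]).round(3) if m.any() else None, end="; ")
print(); m=b&(Z>.055)&(Z<.08)&(S[...,1]>150);print("handle ends",pc(S[m][:,0]),pc(S[m][:,1]))
plan([(380,-200,250,90),(500,120,250,155)])
E
```

```text
top s,t [-153.9   -5.4  153.5] [-91.7   9.1 106.7]
panel s,t [-151.5   -6.1  149.3] [108.5 142.8 150.8] 1381
handle s,t,z [-48.7   1.4  49.2] [150.  181.2 189.7] [0.1 0.1 0.1] 416
110 0.023; 114 None; 118 None; 122 None; 126 0.082; 130 0.084; 134 0.092; 138 0.093; 142 0.093; 146 0.08; 150 0.054; 154 0.001; 158 0.001; 162 0.001; 166 None; 170 None; 174 -0.0; 178 0.003; 182 0.07; 186 0.069; 190 0.0; 194 0.0; 198 0.0; 
handle ends [-139.2   -3.8  131.1] [150.1 163.4 189.6]
at [ 238.9 -522.3  208.2] 24.6 tilt [-0.03  0.1 ] F [ 0.4 -0.8  0. ] w 85.3 t 0.1
leg 262.4 -234.5 -41.8 rz -65.4
leg 320.0 120.0 -0.0 rz -65.0
```

Emit:
servo_tool --pt "0.3 0.262 -0.235 -0.042 0 0 -65" --pt "0.3 0.262 -0.235 -0.042 0 0 -65" --pt "0.3 0.262 -0.235 -0.042 0 0 -65" --pt "0.3 0.262 -0.235 -0.042 0 0 -65" --pt "0.3 0.262 -0.235 -0.042 0 0 -65" --pt "0.3 0.262 -0.235 -0.042 0 0 -65" --pt "0.3 0.262 -0.235 -0.042 0 0 -65" --pt "0.3 0.262 -0.235 -0.042 0 0 -65" --pt "0.3 0.262 -0.235 -0.042 0 0 -65" --pt "0.3 0.262 -0.235 -0.042 0 0 -65"

```text
clock: 0.93
ee_pos: [0.3806, -0.1967, 0.2516]
tool_rot: [0.706, 0.708, 0.001, -0.0]
contact_force: [0.1, -0.2, 0.5]
gripper_width: 0.0255
gripper_force: 0.0
```

Emit:
servo_tool --pt "0.3 0.32 0.12 0 0 0 -65" --pt "0.3 0.32 0.12 0 0 0 -65" --pt "0.3 0.32 0.12 0 0 0 -65" --pt "0.3 0.32 0.12 0 0 0 -65" --pt "0.3 0.32 0.12 0 0 0 -65" --pt "0.3 0.32 0.12 0 0 0 -65" --pt "0.3 0.32 0.12 0 0 0 -65" --pt "0.3 0.32 0.12 0 0 0 -65" --pt "0.3 0.32 0.12 0 0 0 -65" --pt "0.3 0.32 0.12 0 0 0 -65"

```text
clock: 1.77
ee_pos: [0.5028, 0.1206, 0.25]
tool_rot: [0.218, 0.976, -0.0, -0.001]
contact_force: [0.3, -0.9, -1.2]
gripper_width: 0.0257
gripper_force: 0.0
```

```bash
python3 -c "
from h import *
plan([(575,230,160,187.8),(575,230,48,187.8)])"
```

```text
at [502.8 120.6 250. ] 154.9 tilt [-0.06 -0.01] F [ 0.3 -0.9 -1.2] w 25.7 t 1.7667
leg -18.9 129.7 90.0 rz -32.9
leg -0.0 0.0 112.0 rz -0.0
```

Emit:
servo_tool --pt "0.3 -0.019 0.13 0.09 0 0 -33" --pt "0.3 -0.019 0.13 0.09 0 0 -33" --pt "0.3 -0.019 0.13 0.09 0 0 -33" --pt "0.3 -0.019 0.13 0.09 0 0 -33" --pt "0.3 -0.019 0.13 0.09 0 0 -33" --pt "0.3 -0.019 0.13 0.09 0 0 -33" --pt "0.3 -0.019 0.13 0.09 0 0 -33" --pt "0.3 -0.019 0.13 0.09 0 0 -33"

```text
clock: 2.43
ee_pos: [0.5754, 0.2264, 0.1619]
tool_rot: [-0.064, 0.998, -0.0, 0.0]
contact_force: [0.0, -0.2, 0.0]
gripper_width: 0.0258
gripper_force: 0.0
```

```bash
python3 -c "
from h import *
plan([(575,230,48,187.8)])
im,d,c=grab('wrist','w1.png'); P=cloud(d,c);S=st(P);Z=P[...,2]
for n,m in (('panel',(Z>.085)&(Z<.098)&(S[...,1]>125)),('handle',(Z>.064)&(Z<.08)&(S[...,1]>165)&(S[...,1]<210))):
  print(n,m.sum(),np.percentile(S[m],[2,50,98],axis=0).round(1).tolist())
"
```

```text
at [575.4 226.4 161.9] 187.3 tilt [ 0.05 -0.02] F [ 0.  -0.2  0. ] w 25.8 t 2.4333
leg -0.1 3.6 113.9 rz -0.5
panel 9005 [[-124.3, 136.4], [-53.1, 144.1], [46.3, 151.0]]
handle 3852 [[-63.3, 167.3], [-11.6, 185.0], [57.2, 191.2]]
```

Emit:
servo_tool --pt "0.3 0 0 0.04 0 0 0" --pt "0.3 0 0 0.08 0 0 0" --pt "0.3 0 0 0.112 0 0 0" --pt "0.3 0 0 0.112 0 0 0" --pt "0.0 0 0 0.112 0 0 0" --pt "0.0 0 0 0.112 0 0 0" --pt "0.0 0 0 0.112 0 0 0" --pt "0.0 0 0 0.112 0 0 0" --pt "0.0 0 0 0.112 0 0 0" --squeeze 30

```text
clock: 3.23
ee_pos: [0.5768, 0.2285, 0.0514]
tool_rot: [-0.066, 0.998, 0.0, 0.002]
contact_force: [0.2, -0.6, -0.6]
gripper_width: -0.0002
gripper_force: 0.0
```

```bash
python3 -c "
from h import *
im,d,c=grab('wrist'); im2,_,_=grab('side')
cv2.imwrite('pics/w2.png',np.vstack([im[:,:,::-1][::2,::2],cv2.resize(im2[300:420,180:340,::-1],(320,240))]))
print(bot.sense()['gripper_width'],bot.sense()['gripper_force'])"
```

```text
0.00021803766152579248 0.683579437318258
```

View pics/w2.png

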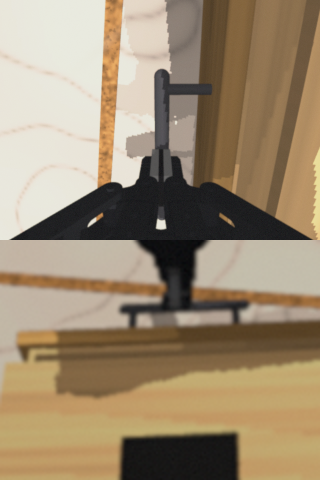

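```bash
python3 -c "
from h import *
im,d,c=grab('wrist'); P=cloud(d,c);S=st(P);Z=P[...,2]
cv2.imwrite('pics/w3.png',cv2.resize(im[240:400,220:440,::-1],(660,480),interpolation=cv2.INTER_NEAREST))
plan([])
for v in range(150,350,15):
  print(v,[(u,*S[v,u].round(0),round(Z[v,u]*1000)) for u in (305,313,321,329,337)])
"
```

```text
at [576.  228.3  50.2] 187.6 tilt [0.12 0.03] F [-0.6 -0.   5.3] w 0.0 t 3.3833
150 [(305, np.float64(-55.0), np.float64(195.0), 2), (313, np.float64(-63.0), np.float64(189.0), 71), (321, np.float64(-64.0), np.float64(187.0), 72), (329, np.float64(-63.0), np.float64(184.0), 71), (337, np.float64(-63.0), np.float64(181.0), 69)]
165 [(305, np.float64(-47.0), np.float64(195.0), 1), (313, np.float64(-58.0), np.float64(189.0), 71), (321, np.float64(-59.0), np.float64(187.0), 73), (329, np.float64(-59.0), np.float64(184.0), 73), (337, np.float64(-58.0), np.float64(181.0), 71)]
180 [(305, np.float64(-39.0), np.float64(195.0), 1), (313, np.float64(-53.0), np.float64(189.0), 72), (321, np.float64(-54.0), np.float64(187.0), 73), (329, np.float64(-53.0), np.float64(184.0), 72), (337, np.float64(-53.0), np.float64(181.0), 73)]
195 [(305, np.float64(-31.0), np.float64(195.0), -1), (313, np.float64(-48.0), np.float64(189.0), 72), (321, np.float64(-48.0), np.float64(187.0), 72), (329, np.float64(-48.0), np.float64(184.0), 73), (337, np.float64(-48.0), np.float64(181.0), 70)]
210 [(305, np.float64(-
[... 1770 characters left out ...]
(313, np.float64(-11.0), np.float64(190.0), 90), (321, np.float64(-11.0), np.float64(187.0), 90), (329, np.float64(-11.0), np.float64(184.0), 90), (337, np.float64(-11.0), np.float64(182.0), 91)]
330 [(305, np.float64(-10.0), np.float64(192.0), 98), (313, np.float64(-10.0), np.float64(189.0), 98), (321, np.float64(-11.0), np.float64(187.0), 99), (329, np.float64(-11.0), np.float64(184.0), 99), (337, np.float64(-11.0), np.float64(182.0), 99)]
345 [(305, np.float64(-10.0), np.float64(192.0), 107), (313, np.float64(-11.0), np.float64(189.0), 108), (321, np.float64(-11.0), np.float64(187.0), 108), (329, np.float64(-11.0), np.float64(184.0), 108), (337, np.float64(-11.0), np.float64(182.0), 107)]
```

View pics/w3.png

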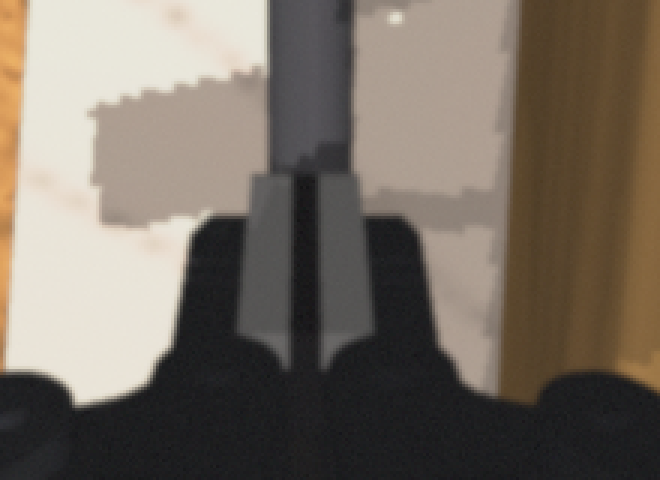

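The closed fingers sit on the bar's centre line (bar at column 321 in the wrist picture), but the width reads 0. I'll make a short pull to see whether the drawer follows.

Emit:
servo_tool --pt "0.0 0 0.005 0 0 0 0" --pt "0.0 0 0.01 0 0 0 0" --pt "0.0 0 0.01 0 0 0 0" --pt "0.0 0 0.01 0 0 0 0"

```text
clock: 3.72
ee_pos: [0.5745, 0.2394, 0.0503]
tool_rot: [-0.066, 0.998, 0.001, 0.001]
contact_force: [-0.3, 1.1, 6.1]
gripper_width: 0.0
gripper_force: 2.7
```

```bash
python3 -c "
from h import *
plan([])
im,d,c=grab('wrist'); P=cloud(d,c);S=st(P);Z=P[...,2]
for n,m in (('panel',(Z>.085)&(Z<.098)&(S[...,1]>115)&(abs(S[...,0])<140)),('handle',(Z>.064)&(Z<.078)&(S[...,1]>155)&(S[...,1]<220)&(S[...,0]>-50)&(S[...,0]<-15))):
  print(n,m.sum(),np.percentile(S[m],[2,50,98],axis=0).round(1).tolist())
"
```

```text
at [574.5 239.4  50.3] 187.6 tilt [0.12 0.1 ] F [-0.3  1.1  6.1] w 0.0 t 3.7167
panel 22027 [[-103.1, 125.8], [-55.0, 134.3], [7.9, 181.6]]
handle 2845 [[-49.7, 161.8], [-34.2, 174.6], [-15.8, 180.1]]
```

The drawer followed, but inwards, because tool +y points into the unit. The grip holds, so I pull along -y.

Emit:
servo_tool --pt "0.0 0 -0.008 0 0 0 0" --pt "0.0 0 -0.02 0 0 0 0" --pt "0.0 0 -0.033 0 0 0 0" --pt "0.0 0 -0.046 0 0 0 0" --pt "0.0 0 -0.059 0 0 0 0" --pt "0.0 0 -0.072 0 0 0 0" --pt "0.0 0 -0.085 0 0 0 0" --pt "0.0 0 -0.098 0 0 0 0" --pt "0.0 0 -0.11 0 0 0 0" --pt "0.0 0 -0.115 0 0 0 0" --squeeze 40

```text
clock: 4.6
ee_pos: [0.5901, 0.1229, 0.0502]
tool_rot: [-0.065, 0.998, -0.0, 0.001]
contact_force: [0.6, 1.2, 4.8]
gripper_width: -0.0001
gripper_force: 3.0
```

Emit:
servo_tool --pt "0.0 0 -0.004 0 0 0 0" --pt "0.0 0 -0.007 0 0 0 0" --pt "0.0 0 -0.01 0 0 0 0" --pt "0.0 0 -0.01 0 0 0 0"

```text
clock: 4.93
ee_pos: [0.5913, 0.1137, 0.0502]
tool_rot: [-0.066, 0.998, -0.0, 0.001]
contact_force: [0.1, -1.3, 5.2]
gripper_width: -0.0002
gripper_force: 3.1
```

```bash
python3 -c "
from h import *
plan([])
im,d,c=grab('wrist'); P=cloud(d,c);S=st(P);Z=P[...,2]
m=(Z>.064)&(Z<.078)&(S[...,1]>275)&(S[...,1]<330)&(S[...,0]>-50)&(S[...,0]<-15)
print(m.sum(),np.percentile(S[m],[2,50,98],axis=0).round(1).tolist())
"
```

```text
at [591.3 113.7  50.2] 187.5 tilt [ 0.13 -0.  ] F [ 0.1 -1.3  5.2] w -0.2 t 4.9333
2834 [[-49.7, 284.8], [-34.3, 300.9], [-15.8, 306.4]]
```

Emit:
servo_tool --pt "0.3 0 0 0 0 0 0" --pt "0.3 0 0 0 0 0 0" --pt "0.3 0 0 0 0 0 0" --pt "0.3 0 0 0 0 0 0" --pt "0.3 0 0 -0.03 0 0 0" --pt "0.3 0 0 -0.07 0 0 0" --pt "0.3 0 0 -0.11 0 0 0" --pt "0.3 0 0 -0.15 0 0 0" --pt "0.3 0 0 -0.18 0 0 0" --pt "0.3 0 0 -0.18 0 0 0"

```text
clock: 5.82
ee_pos: [0.5935, 0.1145, 0.2363]
tool_rot: [-0.066, 0.998, 0.0, 0.006]
contact_force: [0.6, -0.5, 0.7]
gripper_width: 0.0255
gripper_force: 0.0
```

Emit:
servo_tool --pt "0.9 0.1 -0.1 0 0 0 0" --pt "0.9 0.1 -0.1 0 0 0 0" --pt "0.9 0.1 -0.1 0 0 0 0" --pt "0.9 0.1 -0.1 0 0 0 0" --pt "0.9 0.1 -0.1 0 0 0 0" --pt "0.9 0.1 -0.1 0 0 0 0"

```text
clock: 6.32
ee_pos: [0.5035, 0.0014, 0.2285]
tool_rot: [-0.065, 0.998, 0.0, -0.0]
contact_force: [-0.2, -0.1, 0.2]
gripper_width: 0.0767
gripper_force: 0.0
```

```bash
cat >> h.py <<'E'
def scan(fn=None):
    im,d,c=grab("top",fn); P=cloud(d,c); Z=P[...,2]
    for b in blobs(P,(Z>0.03)&(Z<0.056)&(P[...,0]>0.2)&(P[...,0]<.74)&(P[...,1]>-.5)&(P[...,1]<.27),300): print(*b)
    return P
E
python3 -c "
from h import *
P=scan('top1.png'); S=st(P);Z=P[...,2]
m=(abs(S[...,0])<150)&(S[...,1]>200)&(S[...,1]<280)&(Z>.08)&(Z<.098)
print('panel',np.percentile(S[m],[2,50,98],axis=0).round(1).tolist())
m=(abs(S[...,0])<140)&(S[...,1]>100)&(S[...,1]<260)&(Z>.01)&(Z<.035)
print('floor',np.percentile(S[m],[2,50,98],axis=0).round(1).tolist(),np.median(Z[m]))
plan([(590,60,200,205),(662.6,-5.8,120,205.5),(662.6,-5.8,6,205.5)])"
```

```text
[509. 156.] [714.0, -472.8] [55, 51] 89.2 44.8 456
[371. 188.] [648.2, -152.1] [92, 58] 5.7 46.6 786
[498. 255.] [493.1, -439.7] [84, 49] 54.5 36.7 762
[396. 262.] [481.1, -209.4] [91, 59] 22.9 46.4 1158
[453. 303.] [390.2, -332.9] [87, 46] 33.1 38.4 826
panel [[-141.4, 209.3], [31.6, 240.1], [144.4, 252.0]]
floor [[-128.8, 102.6], [1.1, 161.2], [136.5, 219.4]] 0.02275646699086109
at [504.2   2.  228.6] 187.5 tilt [-0.02  0.03] F [-0.2  0.7 -0.7] w 76.5 t 6.3667
leg -92.6 46.2 28.6 rz -17.5
leg -38.0 -90.3 80.0 rz -0.5
leg -0.0 0.0 114.0 rz -0.0
```

View pics/top1.png

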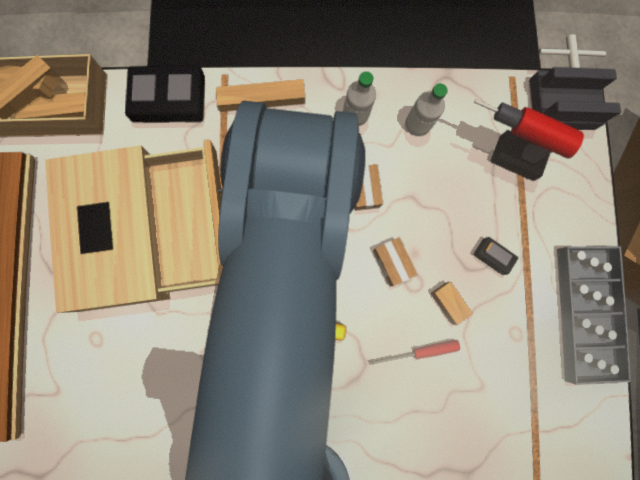

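The drawer is open and its interior is clear, spanning about (150–215, 150–290). The remaining objects haven't moved. Next is pack0.

Emit:
servo_tool --pt "0.85 -0.155 0.028 0.085 0 0 -18" --pt "0.85 -0.155 0.028 0.085 0 0 -18" --pt "0.85 -0.155 0.028 0.085 0 0 -18" --pt "0.85 -0.155 0.028 0.085 0 0 -18" --pt "0.85 -0.155 0.028 0.085 0 0 -18" --pt "0.85 -0.155 0.028 0.085 0 0 -18" --pt "0.85 -0.155 0.028 0.085 0 0 -18" --pt "0.85 -0.155 0.028 0.085 0 0 -18"

```text
clock: 7.03
ee_pos: [0.654, 0.0506, 0.1444]
tool_rot: [-0.222, 0.975, -0.0, 0.0]
contact_force: [-0.4, -0.6, 0.2]
gripper_width: 0.0726
gripper_force: 0.0
```

```bash
cat >> h.py <<'E'
def wscan(zlo,zhi,fn=None,amin=1500):
    im,d,c=grab("wrist",fn); P=cloud(d,c); Z=P[...,2]
    for b in blobs(P,(Z>zlo)&(Z<zhi),amin): print(*b)
    return im,P
E
python3 -c "
from h import *
im,P=wscan(.028,.055,'w4.png')
plan([(662.6,-5.8,6,205.5)])"
```

```text
[41. 77.] [646.6, -143.3] [92, 45] 8.4 46.3 12635
[592.  56.] [491.5, 149.7] [70, 3] 7.5 42.4 2902
[523. 199.] [586.1, 162.1] [108, 3] 7.2 42.1 3395
[239. 192.] [662.3, -7.2] [83, 49] 24.9 35.2 8560
[ 21. 314.] [812.5, -118.5] [57, 19] 38.9 40.7 1846
[249. 442.] [859.9, 96.0] [120, 38] -84.4 38.4 2566
at [654.1  50.2 145.1] 205.6 tilt [ 0.06 -0.01] F [-0.8  0.9  0.3] w 72.9 t 7.0833
leg 16.5 -54.2 139.1 rz 0.1
```

View pics/w4.png

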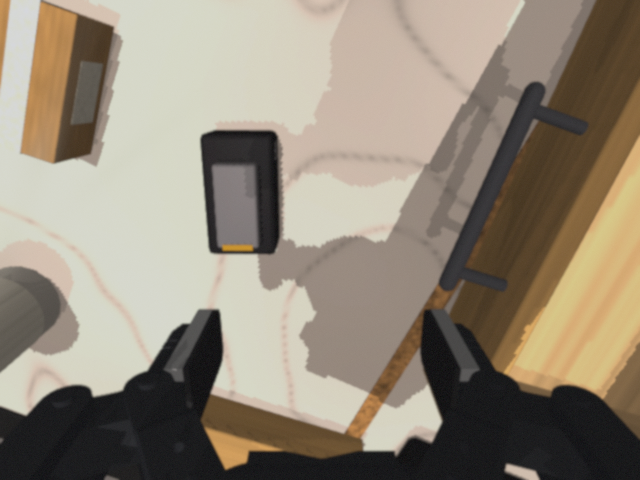

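Emit:
servo_tool --pt "0.85 0.0165 -0.0545 0 0 0 0" --pt "0.85 0.0165 -0.0545 0.02 0 0 0" --pt "0.85 0.0165 -0.0545 0.06 0 0 0" --pt "0.85 0.0165 -0.0545 0.09 0 0 0" --pt "0.85 0.0165 -0.0545 0.115 0 0 0" --pt "0.85 0.0165 -0.0545 0.135 0 0 0" --pt "0.85 0.0165 -0.0545 0.137 0 0 0" --pt "0.85 0.0165 -0.0545 0.137 0 0 0"

```text
clock: 7.75
ee_pos: [0.6614, -0.0065, 0.0072]
tool_rot: [-0.221, 0.975, 0.0, -0.001]
contact_force: [0.7, 0.3, 0.2]
gripper_width: 0.0723
gripper_force: 0.0
```

Emit:
servo_tool --pt "0.0 0 0 0 0 0 0" --pt "0.0 0 0 0 0 0 0" --pt "0.0 0 0 0 0 0 0" --pt "0.0 0 0 0 0 0 0" --pt "0.0 0 0 0 0 0 0" --squeeze 40

```text
clock: 8.17
ee_pos: [0.6661, -0.0057, 0.0117]
tool_rot: [-0.222, 0.975, -0.0, 0.004]
contact_force: [-2.5, 2.2, 11.6]
gripper_width: 0.0271
gripper_force: 44.1
```

Emit:
servo_tool --pt "0.0 0 0 -0.03 0 0 0" --pt "0.0 0 0 -0.065 0 0 0" --pt "0.0 0 0 -0.1 0 0 0" --pt "0.0 0 0 -0.14 0 0 0" --pt "0.0 0 0 -0.18 0 0 0" --pt "0.0 0 0 -0.18 0 0 0" --pt "0.0 0 0 -0.18 0 0 0"

```text
clock: 8.75
ee_pos: [0.6658, -0.0066, 0.1921]
tool_rot: [-0.221, 0.975, -0.002, 0.004]
contact_force: [0.2, 0.6, -3.3]
gripper_width: 0.027
gripper_force: 41.6
```

```bash
python3 -c "
from h import *
# drawer slots in unit coords
for s in (70,-70):
  g=MAT+s*U+195*O; print(s,g.round(1))
g=MAT+70*U+195*O
plan([(*g,185,187.8),(*g,30,187.8)])"
```

```text
70 [645.5 229.2]
-70 [506.8 210.2]
at [665.8  -6.6 192.1] 205.6 tilt [ 0.54 -0.06] F [ 0.2  0.6 -3.3] w 27.0 t 8.75
leg -83.5 221.5 7.1 rz 17.8
leg -0.0 0.0 155.0 rz -0.0
```

The closed width is 27 mm, so the pads hold the rail block rather than the black body. The true finger tips sit about 22 mm above the reported TCP, and the same offset explains the bar. This grip is fine for dropping the pack in the drawer.

Emit:
servo_tool --pt "0.0 -0.012 0.03 0 0 0 2" --pt "0.0 -0.025 0.065 0 0 0 5" --pt "0.0 -0.037 0.1 0 0 0 8" --pt "0.0 -0.05 0.135 0 0 0 11" --pt "0.0 -0.065 0.17 0 0 0 14" --pt "0.0 -0.076 0.2 0 0 0 16" --pt "0.0 -0.0835 0.2215 0 0 0 17.8" --pt "0.0 -0.0835 0.2215 0 0 0 17.8" --pt "0.0 -0.0835 0.2215 0 0 0 17.8" --pt "0.0 -0.0835 0.2215 0 0 0 17.8"

```text
clock: 9.58
ee_pos: [0.6419, 0.2288, 0.1858]
tool_rot: [-0.068, 0.998, -0.001, -0.001]
contact_force: [-0.2, -0.7, -1.3]
gripper_width: 0.0266
gripper_force: 41.6
```

```bash
python3 -c "
from h import *
print(bot.grip_point_offset)
plan([(645.5,229.2,36,187.8)])
im,d,c=grab('side','s2.png')"
```

```text
0.0187
at [641.9 228.8 185.8] 187.8 tilt [-0.11 -0.08] F [-0.2 -0.7 -1.3] w 26.6 t 9.5833
leg -3.6 -0.1 149.8 rz -0.0
```

View pics/s2.png

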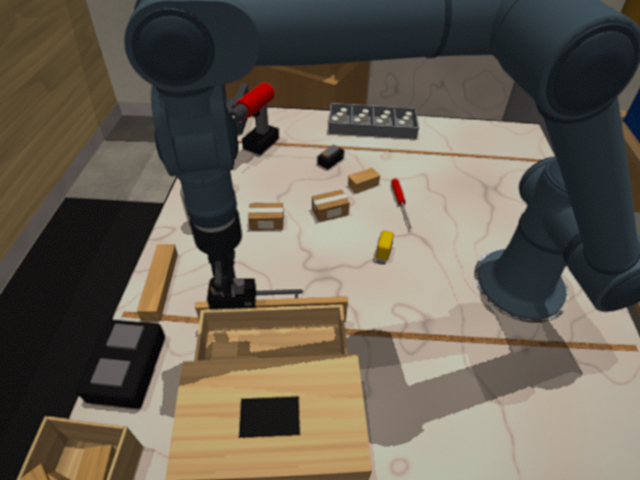

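The pack is held level above the open drawer, at about (232,292) in the side view. Lowering.

Emit:
servo_tool --pt "0.0 -0.003 0 0.03 0 0 0" --pt "0.0 -0.003 0 0.06 0 0 0" --pt "0.0 -0.003 0 0.09 0 0 0" --pt "0.0 -0.003 0 0.115 0 0 0" --pt "0.0 -0.003 0 0.135 0 0 0" --pt "0.0 -0.003 0 0.145 0 0 0" --pt "0.0 -0.003 0 0.149 0 0 0" --pt "0.0 -0.003 0 0.149 0 0 0"

```text
clock: 10.3
ee_pos: [0.6452, 0.2287, 0.0375]
tool_rot: [-0.067, 0.998, -0.0, -0.001]
contact_force: [1.0, 0.7, -1.1]
gripper_width: 0.0269
gripper_force: 41.7
```

Emit:
servo_tool --pt "0.0 0 0 0.002 0 0 0" --pt "0.55 0 0 0.002 0 0 0" --pt "0.55 0 0 0.002 0 0 0" --pt "0.55 0 0 0.002 0 0 0" --pt "0.55 0 0 -0.03 0 0 0" --pt "0.55 0 0 -0.07 0 0 0" --pt "0.55 0 0 -0.11 0 0 0" --pt "0.55 0 0 -0.15 0 0 0" --pt "0.55 0 0 -0.18 0 0 0" --pt "0.55 0 0 -0.18 0 0 0"

```text
clock: 11.13
ee_pos: [0.6493, 0.231, 0.2279]
tool_rot: [-0.068, 0.998, 0.001, 0.007]
contact_force: [0.4, 0.8, 1.3]
gripper_width: 0.0469
gripper_force: 0.0
```

```bash
python3 -c "
from h import *
im,P=wscan(.05,.082,'w5.png',600);S=st(P)
plan([(560,0,230,210),(480,-300,200,234),(463,-414,130,234.4),(493.1,-439.6,130,234.4)])"
```

```text
[323. 222.] [641.5, 210.1] [247, 112] 40.2 66.8 3755
[197.  93.] [585.5, 139.5] [130, 37] 7.4 71.7 3621
[320. 186.] [643.9, 229.2] [83, 48] 7.3 57.1 5741
[335. 409.] [868.4, 277.5] [125, 119] -90.0 55.5 10756
[583. 376.] [784.3, 506.2] [116, 14] -83.8 65.5 2236
[610. 422.] [836.4, 534.8] [81, 48] -81.0 66.6 2144
at [648.6 230.8 224.3] 187.8 tilt [0.62 0.16] F [ 0.4 -0.1 -0.3] w 46.6 t 11.1833
leg 119.0 -216.7 -5.7 rz -22.2
leg 219.3 -219.8 30.0 rz -24.0
leg 102.2 -53.3 70.0 rz -0.4
leg 3.3 -39.4 -0.0 rz -0.0
```

View pics/w5.png

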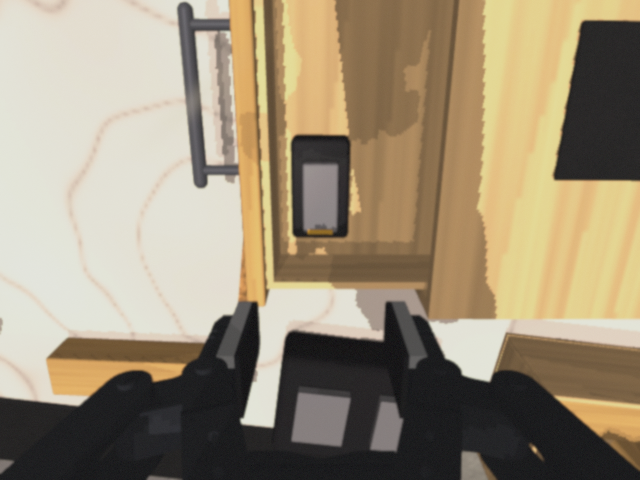

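Pack0 lies flat in the drawer at (320,186), measured at (644, 229) mm and well clear of the walls. On to pack1.

Emit:
servo_tool --pt "0.65 0.119 -0.217 -0.005 0 0 -22" --pt "0.65 0.119 -0.217 -0.005 0 0 -22" --pt "0.65 0.119 -0.217 -0.005 0 0 -22" --pt "0.65 0.119 -0.217 -0.005 0 0 -22" --pt "0.65 0.119 -0.217 -0.005 0 0 -22" --pt "0.65 0.119 -0.217 -0.005 0 0 -22" --pt "0.65 0.119 -0.217 -0.005 0 0 -22" --pt "0.65 0.119 -0.217 -0.005 0 0 -22" --pt "0.65 0.119 -0.217 -0.005 0 0 -22"

```text
clock: 11.93
ee_pos: [0.5568, -0.001, 0.2227]
tool_rot: [-0.257, 0.967, 0.0, -0.0]
contact_force: [0.1, 0.1, -0.6]
gripper_width: 0.0558
gripper_force: 0.0
```

Emit:
servo_tool --pt "0.65 0.219 -0.22 0.03 0 0 -24" --pt "0.65 0.219 -0.22 0.03 0 0 -24" --pt "0.65 0.219 -0.22 0.03 0 0 -24" --pt "0.65 0.219 -0.22 0.03 0 0 -24" --pt "0.65 0.219 -0.22 0.03 0 0 -24" --pt "0.65 0.219 -0.22 0.03 0 0 -24" --pt "0.65 0.219 -0.22 0.03 0 0 -24" --pt "0.65 0.219 -0.22 0.03 0 0 -24" --pt "0.65 0.219 -0.22 0.03 0 0 -24" --pt "0.65 0.219 -0.22 0.03 0 0 -24"

```text
clock: 12.77
ee_pos: [0.4766, -0.3011, 0.1922]
tool_rot: [-0.452, 0.892, 0.001, 0.0]
contact_force: [0.2, 0.1, -0.6]
gripper_width: 0.0555
gripper_force: 0.0
```

Emit:
servo_tool --pt "0.65 0.08 -0.055 0 0 0 0" --pt "0.65 0.08 -0.055 0 0 0 0" --pt "0.65 0.08 -0.055 0 0 0 0" --pt "0.65 0.08 -0.055 0 0 0 0" --pt "0.65 0.08 -0.055 0 0 0 0"

```text
clock: 13.18
ee_pos: [0.4745, -0.3963, 0.1927]
tool_rot: [-0.453, 0.891, 0.001, 0.0]
contact_force: [-0.7, 1.1, 0.3]
gripper_width: 0.0554
gripper_force: 0.0
```

```bash
python3 -c "
from h import *
im,P=wscan(.028,.055); scan()
plan([(493.1,-439.6,100,234.4),(493.1,-439.6,13,234.4)])"
```

```text
[268. 167.] [492.1, -441.5] [83, 48] 54.6 35.1 6551
[453. 201.] [389.6, -335.3] [84, 44] 33.3 38.3 6088
[ 24. 271.] [699.6, -495.3] [124, 50] 43.4 44.2 6054
[509. 156.] [714.0, -473.2] [54, 51] 89.8 44.8 462
[367. 186.] [647.8, -151.9] [93, 59] 5.8 46.5 1136
[496. 253.] [494.6, -437.6] [80, 49] 54.5 38.0 657
[396. 262.] [480.6, -208.8] [91, 59] 23.8 46.3 1155
[453. 303.] [390.7, -332.9] [86, 45] 31.7 38.3 820
at [ 474.2 -395.5  193.1] 233.9 tilt [-0.    0.07] F [-0.2  0.2 -0.7] w 55.4 t 13.2833
leg 24.6 -41.2 93.1 rz -0.5
leg -0.0 0.0 87.0 rz -0.0
```

Emit:
servo_tool --pt "0.65 0.025 -0.041 0 0 0 -0.5" --pt "0.65 0.025 -0.041 0.03 0 0 -0.5" --pt "0.65 0.025 -0.041 0.07 0 0 -0.5" --pt "0.65 0.025 -0.041 0.11 0 0 -0.5" --pt "0.65 0.025 -0.041 0.14 0 0 -0.5" --pt "0.65 0.025 -0.041 0.165 0 0 -0.5" --pt "0.65 0.025 -0.041 0.178 0 0 -0.5" --pt "0.65 0.025 -0.041 0.18 0 0 -0.5" --pt "0.65 0.025 -0.041 0.18 0 0 -0.5"

```text
clock: 14.03
ee_pos: [0.4915, -0.4399, 0.0125]
tool_rot: [-0.457, 0.889, 0.001, -0.0]
contact_force: [0.1, -0.7, 0.1]
gripper_width: 0.0557
gripper_force: 0.0
```

Emit:
servo_tool --pt "0.0 0 0 0 0 0 0" --pt "0.0 0 0 0 0 0 0" --pt "0.0 0 0 0 0 0 0" --pt "0.0 0 0 0 0 0 0" --pt "0.0 0 0 0 0 0 0" --squeeze 40

```text
clock: 14.45
ee_pos: [0.4928, -0.443, 0.0155]
tool_rot: [-0.456, 0.89, -0.002, 0.001]
contact_force: [-0.5, 2.5, 5.9]
gripper_width: 0.0268
gripper_force: 40.7
```

Emit:
servo_tool --pt "0.0 0 0 -0.03 0 0 0" --pt "0.0 0 0 -0.065 0 0 0" --pt "0.0 0 0 -0.1 0 0 0" --pt "0.0 0 0 -0.14 0 0 0" --pt "0.0 0 0 -0.18 0 0 0" --pt "0.0 0 0 -0.2 0 0 0" --pt "0.0 0 0 -0.2 0 0 0"

```text
clock: 15.03
ee_pos: [0.4937, -0.445, 0.2204]
tool_rot: [-0.456, 0.89, -0.006, 0.002]
contact_force: [-0.1, -0.9, -1.4]
gripper_width: 0.027
gripper_force: 40.1
```

```bash
python3 -c "
from h import *
plan([(500,-120,213,210),(506.8,210.2,200,187.8),(506.8,210.2,38,187.8)])"
```

```text
at [ 493.7 -445.   220.4] 234.3 tilt [ 0.46 -0.51] F [-0.1 -0.9 -1.4] w 27.0 t 15.0333
leg -267.5 184.8 7.4 rz 24.3
leg -171.0 282.6 13.0 rz 22.2
leg -0.0 0.0 162.0 rz -0.0
```

Emit:
servo_tool --pt "0.0 -0.027 0.018 0 0 0 2" --pt "0.0 -0.055 0.038 0 0 0 5" --pt "0.0 -0.085 0.06 0 0 0 8" --pt "0.0 -0.12 0.083 0 0 0 11" --pt "0.0 -0.155 0.107 0 0 0 14" --pt "0.0 -0.19 0.131 0 0 0 17" --pt "0.0 -0.225 0.155 0 0 0 20" --pt "0.0 -0.25 0.173 0 0 0 23" --pt "0.0 -0.267 0.185 0 0 0 24" --pt "0.0 -0.267 0.185 0 0 0 24"

```text
clock: 15.87
ee_pos: [0.4958, -0.1131, 0.2119]
tool_rot: [-0.263, 0.965, 0.002, -0.001]
contact_force: [-0.6, -0.6, -1.3]
gripper_width: 0.0265
gripper_force: 40.3
```

Emit:
servo_tool --pt "0.0 -0.017 0.028 0 0 0 2" --pt "0.0 -0.035 0.058 0 0 0 5" --pt "0.0 -0.055 0.091 0 0 0 8" --pt "0.0 -0.077 0.127 0 0 0 11" --pt "0.0 -0.098 0.163 0 0 0 14" --pt "0.0 -0.12 0.2 0 0 0 17" --pt "0.0 -0.142 0.235 0 0 0 20" --pt "0.0 -0.16 0.265 0 0 0 22" --pt "0.0 -0.171 0.283 0 0 0 22" --pt "0.0 -0.171 0.283 0 0 0 22"

```text
clock: 16.7
ee_pos: [0.5019, 0.2166, 0.2117]
tool_rot: [-0.075, 0.997, 0.001, -0.001]
contact_force: [-0.2, 0.4, -2.4]
gripper_width: 0.0268
gripper_force: 40.5
```

```bash
python3 -c "
from h import *
plan([(506.8,210.2,40,187.8)])"
```

```text
at [501.9 216.6 211.7] 188.6 tilt [-0.07  0.07] F [-0.2  0.4 -2.4] w 26.8 t 16.7
leg -3.9 -7.0 171.7 rz 0.8
```

Emit:
servo_tool --pt "0.0 -0.004 -0.007 0.02 0 0 0.8" --pt "0.0 -0.004 -0.007 0.05 0 0 0.8" --pt "0.0 -0.004 -0.007 0.085 0 0 0.8" --pt "0.0 -0.004 -0.007 0.12 0 0 0.8" --pt "0.0 -0.004 -0.007 0.145 0 0 0.8" --pt "0.0 -0.004 -0.007 0.16 0 0 0.8" --pt "0.0 -0.004 -0.007 0.168 0 0 0.8" --pt "0.0 -0.004 -0.007 0.171 0 0 0.8" --pt "0.0 -0.004 -0.007 0.172 0 0 0.8"

```text
clock: 17.45
ee_pos: [0.5073, 0.2059, 0.0407]
tool_rot: [-0.065, 0.998, -0.0, -0.0]
contact_force: [-0.0, 0.9, -2.7]
gripper_width: 0.0266
gripper_force: 40.5
```

Emit:
servo_tool --pt "0.55 0 0 0.001 0 0 0" --pt "0.55 0 0 0.001 0 0 0" --pt "0.55 0 0 0.001 0 0 0" --pt "0.55 0 0 -0.03 0 0 0" --pt "0.55 0 0 -0.07 0 0 0" --pt "0.55 0 0 -0.11 0 0 0" --pt "0.55 0 0 -0.15 0 0 0" --pt "0.55 0 0 -0.18 0 0 0" --pt "0.55 0 0 -0.18 0 0 0"

```text
clock: 18.2
ee_pos: [0.5117, 0.2079, 0.2299]
tool_rot: [-0.065, 0.998, 0.001, 0.007]
contact_force: [0.8, -0.3, 0.8]
gripper_width: 0.0468
gripper_force: 0.0
```

```bash
python3 -c "
from h import *
im,P=wscan(.045,.076,None,600);S=st(P);Z=P[...,2]
m=(Z>.064)&(Z<.078)&(S[...,1]>270)&(S[...,1]<330)
print('handle',m.sum(),np.percentile(S[m],[2,50,98],axis=0).round(1).tolist())
h=MAT+301*O; print(h)
plan([(*h,150,187.8),(*h,30,187.8)])"
```

```text
[318. 350.] [574.1, 232.6] [279, 111] 7.6 61.5 3778
[315. 189.] [509.3, 202.4] [84, 48] 8.0 57.0 5711
[211. 253.] [580.2, 133.0] [118, 36] 5.6 71.4 1951
[317. 299.] [610.3, 217.0] [84, 48] 7.1 56.6 4516
handle 1849 [[-64.6, 272.9], [-23.1, 291.0], [40.3, 297.5]]
[590.5503873  114.68490002]
at [510.6 207.6 226.5] 187.5 tilt [0.61 0.14] F [ 0.2  0.1 -0.5] w 47.2 t 18.25
leg -67.2 -102.5 76.5 rz -0.3
leg -0.0 0.0 120.0 rz -0.0
```

Both packs are in the drawer. Pack0 was knocked about 34 mm, to (610, 217), but it lies flat with a gap to pack1. The handle is now at t≈292, so I'll grip the bar lower this time and close the drawer.

Emit:
servo_tool --pt "0.3 -0.067 -0.093 0 0 0 -0.3" --pt "0.3 -0.067 -0.093 0 0 0 -0.3" --pt "0.3 -0.067 -0.093 0.02 0 0 -0.3" --pt "0.3 -0.067 -0.093 0.05 0 0 -0.3" --pt "0.3 -0.067 -0.093 0.076 0 0 -0.3" --pt "0.3 -0.067 -0.093 0.076 0 0 -0.3" --pt "0.3 -0.067 -0.093 0.076 0 0 -0.3" --pt "0.3 -0.067 -0.093 0.076 0 0 -0.3"

```text
clock: 18.92
ee_pos: [0.5859, 0.1234, 0.1461]
tool_rot: [-0.068, 0.998, -0.0, 0.0]
contact_force: [0.6, -0.1, 1.1]
gripper_width: 0.0256
gripper_force: 0.0
```

```bash
python3 -c "
from h import *
im,d,c=grab('wrist'); P=cloud(d,c);S=st(P);Z=P[...,2]
m=(Z>.064)&(Z<.078)&(S[...,1]>270)&(S[...,1]<330)&(abs(S[...,0])<50)
t=np.percentile(S[m],[2,50,98],axis=0).round(1); print('handle',m.sum(),t.tolist())
h=MAT+(t[2,1]-5.5)*O; print(h)
plan([(*h,30,187.8)])"
```

```text
handle 3138 [[-49.1, 273.3], [-1.9, 292.2], [48.9, 298.1]]
[589.41037649 123.00718188]
at [586.7 123.6 147. ] 187.8 tilt [0.16 0.01] F [-0.1 -0.  -0.2] w 25.6 t 18.9667
leg -2.6 -1.0 117.0 rz 0.0
```

Emit:
servo_tool --pt "0.3 -0.002 -0.001 0.03 0 0 0" --pt "0.3 -0.002 -0.001 0.06 0 0 0" --pt "0.3 -0.002 -0.001 0.09 0 0 0" --pt "0.3 -0.002 -0.001 0.117 0 0 0" --pt "0.3 -0.002 -0.001 0.117 0 0 0" --pt "0.0 -0.002 -0.001 0.117 0 0 0" --pt "0.0 -0.002 -0.001 0.117 0 0 0" --pt "0.0 -0.002 -0.001 0.117 0 0 0" --pt "0.0 -0.002 -0.001 0.117 0 0 0" --squeeze 30

```text
clock: 19.72
ee_pos: [0.5895, 0.123, 0.0299]
tool_rot: [-0.068, 0.998, 0.0, 0.002]
contact_force: [-0.7, 1.5, 4.6]
gripper_width: 0.0097
gripper_force: 29.7
```

Emit:
servo_tool --pt "0.0 0 0.004 0 0 0 0" --pt "0.0 0 0.01 0 0 0 0" --pt "0.0 0 0.017 0 0 0 0" --pt "0.0 0 0.024 0 0 0 0" --pt "0.0 0 0.031 0 0 0 0" --pt "0.0 0 0.038 0 0 0 0" --pt "0.0 0 0.045 0 0 0 0" --pt "0.0 0 0.052 0 0 0 0" --pt "0.0 0 0.058 0 0 0 0" --pt "0.0 0 0.062 0 0 0 0"

```text
clock: 20.55
ee_pos: [0.5813, 0.1844, 0.0299]
tool_rot: [-0.068, 0.998, -0.0, 0.002]
contact_force: [0.9, -1.0, 4.3]
gripper_width: 0.0096
gripper_force: 29.8
```

Emit:
servo_tool --pt "0.0 0 0.006 0 0 0 0" --pt "0.0 0 0.012 0 0 0 0" --pt "0.0 0 0.019 0 0 0 0" --pt "0.0 0 0.026 0 0 0 0" --pt "0.0 0 0.033 0 0 0 0" --pt "0.0 0 0.04 0 0 0 0" --pt "0.0 0 0.047 0 0 0 0" --pt "0.0 0 0.053 0 0 0 0" --pt "0.0 0 0.057 0 0 0 0" --pt "0.0 0 0.06 0 0 0 0"

```text
clock: 21.38
ee_pos: [0.5734, 0.2439, 0.0299]
tool_rot: [-0.068, 0.998, -0.0, 0.002]
contact_force: [1.6, -2.3, 6.0]
gripper_width: 0.0097
gripper_force: 29.8
```

Emit:
servo_tool --pt "0.0 0 0.002 0 0 0 0" --pt "0.0 0 0.004 0 0 0 0" --pt "0.0 0 0.006 0 0 0 0" --pt "0.0 0 0.008 0 0 0 0"

```text
clock: 21.72
ee_pos: [0.5724, 0.2514, 0.0299]
tool_rot: [-0.068, 0.998, -0.0, 0.002]
contact_force: [1.0, -2.0, 5.3]
gripper_width: 0.0096
gripper_force: 29.8
```

Emit:
servo_tool --pt "0.0 0 0.001 0 0 0 0" --pt "0.0 0 0.002 0 0 0 0" --pt "0.0 0 0.003 0 0 0 0" --pt "0.0 0 0.004 0 0 0 0"

```text
clock: 22.05
ee_pos: [0.572, 0.2542, 0.0299]
tool_rot: [-0.067, 0.998, -0.001, 0.002]
contact_force: [2.1, -4.7, 6.9]
gripper_width: 0.0097
gripper_force: 29.9
```

Emit:
servo_tool --pt "0.0 0 0.001 0 0 0 0" --pt "0.0 0 0.002 0 0 0 0" --pt "0.0 0 0.002 0 0 0 0"

```text
clock: 22.3
ee_pos: [0.572, 0.2541, 0.0299]
tool_rot: [-0.067, 0.998, -0.003, 0.002]
contact_force: [2.1, -8.1, 7.0]
gripper_width: 0.0094
gripper_force: 30.0
```

Emit:
servo_tool --pt "0.0 0 0.001 0 0 0 0" --pt "0.0 0 0.002 0 0 0 0" --pt "0.0 0 0.002 0 0 0 0"

```text
clock: 22.55
ee_pos: [0.572, 0.254, 0.0299]
tool_rot: [-0.066, 0.998, -0.005, 0.002]
contact_force: [2.5, -13.1, 7.4]
gripper_width: 0.0098
gripper_force: 30.2
```

The drawer stopped at the front-panel limit with the force rising to 13 N. The panel back is at t≈109, flush with the unit front. Releasing and checking.

Emit:
servo_tool --pt "0.0 0 -0.003 0 0 0 0" --pt "0.3 0 -0.004 0 0 0 0" --pt "0.3 0 -0.004 0 0 0 0" --pt "0.3 0 -0.004 0 0 0 0" --pt "0.3 0 -0.004 -0.03 0 0 0" --pt "0.3 0 -0.004 -0.07 0 0 0" --pt "0.3 0 -0.004 -0.11 0 0 0" --pt "0.3 0 -0.004 -0.15 0 0 0" --pt "0.3 0 -0.004 -0.19 0 0 0" --pt "0.3 0 -0.004 -0.19 0 0 0"

```text
clock: 23.38
ee_pos: [0.573, 0.2571, 0.2271]
tool_rot: [-0.068, 0.998, 0.002, 0.006]
contact_force: [0.8, 0.5, 0.5]
gripper_width: 0.0251
gripper_force: 0.0
```

```bash
python3 -c "
from h import *
im,d,c=grab('wrist','w6.png'); P=cloud(d,c);S=st(P);Z=P[...,2]
b=abs(S[...,0])<45
m=b&(Z>.064)&(Z<.078)&(S[...,1]>140)&(S[...,1]<200)
print('handle',np.percentile(S[m],[2,50,98],axis=0).round(1).tolist())
for k in range(90,140,3):
  m=b&(S[...,1]>k)&(S[...,1]<k+3)
  if m.any(): print(k,np.median(Z[m]).round(3),end='; ')
scan()
plan([(560,60,230,200),(560,-100,200,200)])"
```

```text
handle [[-43.4, 155.2], [-1.9, 160.1], [43.2, 165.6]]
90 0.105; 93 0.105; 96 0.105; 99 0.106; 102 0.321; 105 0.319; 108 0.311; 111 0.313; 114 0.314; 117 0.307; 120 0.306; 123 0.093; 126 0.302; 129 0.274; 132 0.278; 135 0.306; 138 0.308; [509. 156.] [714.9, -473.0] [55, 50] 87.8 44.7 467
[367. 186.] [648.3, -151.8] [92, 59] 5.7 46.5 1136
[396. 262.] [481.1, -209.3] [91, 59] 22.5 46.5 1151
[453. 303.] [391.0, -333.2] [86, 46] 32.4 38.3 830
at [570.8 256.3 220.1] 187.8 tilt [0.23 0.1 ] F [-0.1  0.3  0.1] w 25.9 t 23.4833
leg 37.4 -193.0 -9.9 rz -12.2
leg 54.7 -150.4 30.0 rz -0.0
```

View pics/w6.png

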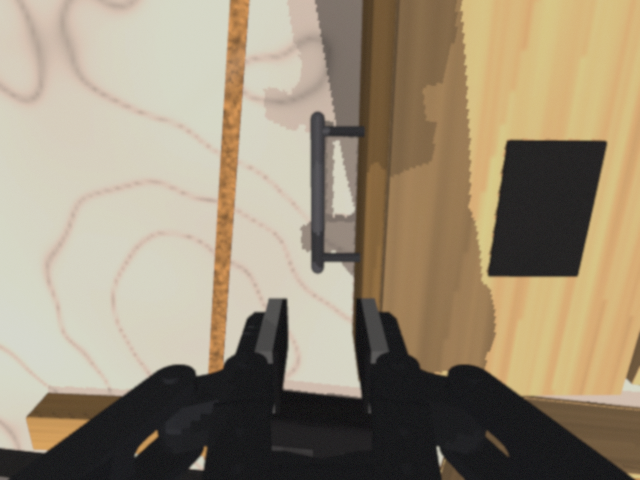

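Drawer shut: the panel sits flush against the unit front (x≈360–390 px), with the handle at (318,190). Now the cartons. I'll refine the mat pose and go over carton0.

Emit:
servo_tool --pt "0.95 0.037 -0.193 -0.01 0 0 2" --pt "0.95 0.037 -0.193 -0.01 0 0 2" --pt "0.95 0.037 -0.193 -0.01 0 0 2" --pt "0.95 0.037 -0.193 -0.01 0 0 2" --pt "0.95 0.037 -0.193 -0.01 0 0 2" --pt "0.95 0.037 -0.193 -0.01 0 0 2" --pt "0.95 0.037 -0.193 -0.01 0 0 2" --pt "0.95 0.037 -0.193 -0.01 0 0 2"

```text
clock: 24.15
ee_pos: [0.5581, 0.0596, 0.2264]
tool_rot: [-0.05, 0.999, 0.0, -0.002]
contact_force: [-0.3, 0.5, 0.1]
gripper_width: 0.0809
gripper_force: 0.0
```

Emit:
servo_tool --pt "0.95 -0.03 -0.15 0.03 0 0 0" --pt "0.95 -0.03 -0.15 0.03 0 0 0" --pt "0.95 -0.03 -0.15 0.03 0 0 0" --pt "0.95 -0.03 -0.15 0.03 0 0 0" --pt "0.95 -0.03 -0.15 0.03 0 0 0" --pt "0.95 -0.03 -0.15 0.03 0 0 0" --pt "0.95 -0.03 -0.15 0.03 0 0 0"

```text
clock: 24.73
ee_pos: [0.6038, -0.0853, 0.1974]
tool_rot: [-0.051, 0.999, 0.001, -0.001]
contact_force: [-0.1, 1.1, -0.6]
gripper_width: 0.081
gripper_force: 0.0
```

```bash
python3 -c "
from h import *
im,P=wscan(.04,.055); scan()
plan([(648.3,-151.8,100,185.7)])"
```

```text
[165.  40.] [493.3, -205.5] [63, 59] 23.4 46.6 7234
[233. 247.] [647.2, -152.7] [91, 59] 6.0 46.2 7735
[509. 156.] [714.0, -473.0] [54, 51] 89.3 44.7 466
[453. 303.] [390.8, -332.9] [86, 45] 31.9 38.2 830
at [604.  -85.1 198.2] 185.9 tilt [-0.01  0.03] F [0.1 0.3 0.6] w 81.2 t 24.8333
leg -37.2 -70.9 98.2 rz 0.2
```

Emit:
servo_tool --pt "0.95 -0.037 -0.071 0 0 0 0" --pt "0.95 -0.037 -0.071 0.02 0 0 0" --pt "0.95 -0.037 -0.071 0.06 0 0 0" --pt "0.95 -0.037 -0.071 0.1 0 0 0" --pt "0.95 -0.037 -0.071 0.13 0 0 0" --pt "0.95 -0.037 -0.071 0.155 0 0 0" --pt "0.95 -0.037 -0.071 0.175 0 0 0" --pt "0.95 -0.037 -0.071 0.185 0 0 0" --pt "0.95 -0.037 -0.071 0.185 0 0 0"

```text
clock: 25.58
ee_pos: [0.646, -0.152, 0.0107]
tool_rot: [-0.051, 0.999, 0.001, -0.002]
contact_force: [-0.2, 0.7, 0.9]
gripper_width: 0.0812
gripper_force: 0.0
```

```bash
python3 -c "
from h import *
plan([(647.8,-152.2,-6,185.8)])"
```

```text
at [ 646.  -152.    10.7] 185.9 tilt [-0.26  0.09] F [-0.2  0.7  0.9] w 81.2 t 25.5833
leg -1.8 -0.4 16.7 rz 0.1
```

Emit:
servo_tool --pt "0.95 -0.001 0 0.006 0 0 0" --pt "0.95 -0.001 0 0.012 0 0 0" --pt "0.95 -0.001 0 0.018 0 0 0" --pt "0.95 -0.001 0 0.019 0 0 0"

```text
clock: 25.92
ee_pos: [0.6493, -0.154, -0.006]
tool_rot: [-0.05, 0.999, -0.0, 0.0]
contact_force: [-0.2, -0.4, 0.3]
gripper_width: 0.0814
gripper_force: 0.0
```

Emit:
servo_tool --pt "0.0 0 0 0 0 0 0" --pt "0.0 0 0 0 0 0 0" --pt "0.0 0 0 0 0 0 0" --pt "0.0 0 0 0 0 0 0" --pt "0.0 0 0 0 0 0 0" --squeeze 40

```text
clock: 26.33
ee_pos: [0.6495, -0.1538, -0.0052]
tool_rot: [-0.05, 0.999, 0.0, 0.001]
contact_force: [-0.9, 2.6, 4.5]
gripper_width: 0.0574
gripper_force: 46.3
```

Emit:
servo_tool --pt "0.0 0 0 -0.02 0 0 0" --pt "0.0 0 0 -0.05 0 0 0" --pt "0.0 0 0 -0.085 0 0 0" --pt "0.0 0 0 -0.12 0 0 0" --pt "0.0 0 0 -0.155 0 0 0" --pt "0.0 0 0 -0.19 0 0 0" --pt "0.0 0 0 -0.215 0 0 0" --pt "0.0 0 0 -0.22 0 0 0"

```text
clock: 27.0
ee_pos: [0.651, -0.1553, 0.2191]
tool_rot: [-0.05, 0.999, -0.002, 0.003]
contact_force: [1.8, -0.2, -3.7]
gripper_width: 0.0573
gripper_force: 45.6
```

```bash
python3 -c "
from h import *
plan([(590,130,215,187.8),(551,412.5,215,187.8),(551,412.5,105,187.8)])"
```

```text
at [ 651.  -155.3  219.1] 185.8 tilt [ 0.4 -0.2] F [ 1.8 -0.2 -3.7] w 57.3 t 27.0
leg 32.1 290.0 4.1 rz -2.0
leg 0.3 285.2 -0.0 rz -0.0
leg -0.0 0.0 110.0 rz -0.0
```

Emit:
servo_tool --pt "0.0 0.002 0.02 0 0 0 -0.5" --pt "0.0 0.005 0.05 0 0 0 -1" --pt "0.0 0.009 0.085 0 0 0 -1.5" --pt "0.0 0.013 0.12 0 0 0 -2" --pt "0.0 0.017 0.155 0 0 0 -2" --pt "0.0 0.021 0.19 0 0 0 -2" --pt "0.0 0.025 0.225 0 0 0 -2" --pt "0.0 0.028 0.255 0 0 0 -2" --pt "0.0 0.031 0.28 0 0 0 -2" --pt "0.0 0.032 0.29 0 0 0 -2"

```text
clock: 27.83
ee_pos: [0.5855, 0.1344, 0.2113]
tool_rot: [-0.07, 0.998, 0.0, -0.002]
contact_force: [0.2, -0.1, -5.5]
gripper_width: 0.0572
gripper_force: 45.4
```

Emit:
servo_tool --pt "0.0 0 0.03 0 0 0 0" --pt "0.0 0 0.065 0 0 0 0" --pt "0.0 0 0.1 0 0 0 0" --pt "0.0 0 0.135 0 0 0 0" --pt "0.0 0 0.17 0 0 0 0" --pt "0.0 0 0.205 0 0 0 0" --pt "0.0 0 0.24 0 0 0 0" --pt "0.0 0 0.265 0 0 0 0" --pt "0.0 0 0.285 0 0 0 0" --pt "0.0 0 0.285 0 0 0 0"

```text
clock: 28.67
ee_pos: [0.5478, 0.417, 0.2106]
tool_rot: [-0.07, 0.998, -0.0, -0.002]
contact_force: [0.1, 0.6, -4.9]
gripper_width: 0.0573
gripper_force: 45.5
```

Emit:
servo_tool --pt "0.0 0 0 0.02 0 0 0" --pt "0.0 0 0 0.04 0 0 0" --pt "0.0 0 0 0.06 0 0 0" --pt "0.0 0 0 0.075 0 0 0" --pt "0.0 0 0 0.08 0 0 0" --pt "0.0 0 0 0.08 0 0 0"

```text
clock: 29.17
ee_pos: [0.548, 0.4114, 0.1303]
tool_rot: [-0.067, 0.998, -0.002, -0.003]
contact_force: [-0.7, 0.6, -4.6]
gripper_width: 0.0571
gripper_force: 45.4
```

```bash
python3 -c "
from h import *
im,d,c=grab('top');P=cloud(d,c)
im2,P2=wscan(.14,.21,'w7.png')
plan([(551,412.5,105,187.8)])"
```

```text
[321. 329.] [546.4, 411.5] [103, 101] -35.4 183.9 57539
at [549.7 413.  133.9] 187.7 tilt [-0.02 -0.04] F [ 1.4  0.3 -3.7] w 57.5 t 29.2667
leg -1.2 -0.6 28.9 rz -0.1
```

View pics/w7.png

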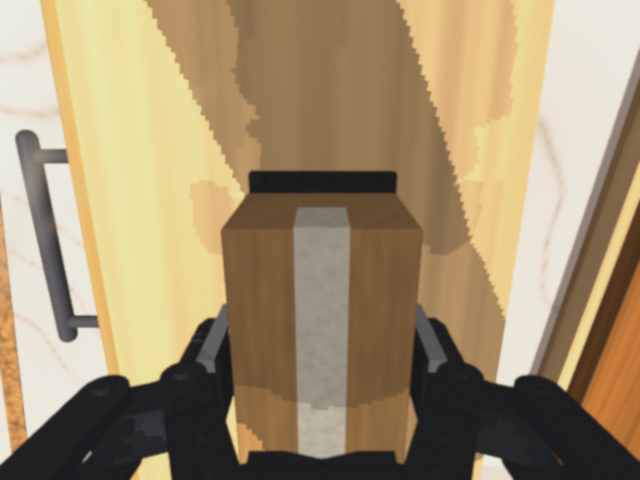

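The carton is square to the mat and centred laterally: mat columns 249–397, carton about 250–396. Next, the offset along the mat's long side.

```bash
python3 -c "
from h import *
im,d,c=grab('wrist');P=cloud(d,c);S=st(P);Z=P[...,2]
g=im.astype(int).sum(2); v=np.arange(480)[:,None]*np.ones((1,640))
m=(g<110)&(Z>.1)&(Z<.12)&(v<230);print('mat edge',np.percentile(S[m],[1,99],axis=0).round(1).tolist())
m=(Z>.175)&(Z<.195)&(v<330)&(abs(S[...,1])<33);print('carton',np.percentile(S[m],[1,99],axis=0).round(1).tolist(),np.median(Z[m]))
plan([])"
```

```text
mat edge [[-49.9, -31.7], [-40.0, 32.5]]
carton [[-46.8, -28.4], [-13.3, 28.6]] 0.1853377033152716
at [550.3 413.5 134.9] 187.7 tilt [0.07 0.02] F [ 0.   0.5 -4.5] w 57.2 t 29.3167
```

Emit:
servo_tool --pt "0.0 -0.0015 0 0.01 0 0 0" --pt "0.0 -0.0015 0 0.02 0 0 0" --pt "0.0 -0.0015 0 0.025 0 0 0" --pt "0.0 -0.0015 0 0.028 0 0 0" --pt "0.0 -0.0015 0 0.03 0 0 0" --pt "0.0 -0.0015 0 0.031 0 0 0" --pt "0.0 -0.0015 0 0.031 0 0 0"

```text
clock: 29.9
ee_pos: [0.5508, 0.4137, 0.1039]
tool_rot: [-0.068, 0.998, -0.0, 0.0]
contact_force: [-2.7, -2.4, 0.2]
gripper_width: 0.0569
gripper_force: 46.1
```

Touching down (weight off the wrist). Release, lift, check, then go to carton1.

Emit:
servo_tool --pt "0.95 0 0 0 0 0 0" --pt "0.95 0 0 0 0 0 0" --pt "0.95 0 0 0 0 0 0" --pt "0.95 0 0 0 0 0 0" --pt "0.95 0 0 -0.02 0 0 0" --pt "0.95 0 0 -0.05 0 0 0" --pt "0.95 0 0 -0.085 0 0 0" --pt "0.95 0 0 -0.12 0 0 0" --pt "0.95 0 0 -0.13 0 0 0" --pt "0.95 0 0 -0.13 0 0 0"

```text
clock: 30.73
ee_pos: [0.5533, 0.4153, 0.2381]
tool_rot: [-0.068, 0.998, 0.002, 0.004]
contact_force: [0.2, 0.2, 0.9]
gripper_width: 0.0813
gripper_force: 0.0
```

Emit:
servo_tool --pt "0.95 0.03 -0.25 0 0 0 -5" --pt "0.95 0.03 -0.25 0 0 0 -5" --pt "0.95 0.03 -0.25 0 0 0 -5" --pt "0.95 0.03 -0.25 0 0 0 -5" --pt "0.95 0.03 -0.25 0 0 0 -5" --pt "0.95 0.03 -0.25 0 0 0 -5" --pt "0.95 0.03 -0.25 0 0 0 -5" --pt "0.95 0.03 -0.25 0 0 0 -5" --pt "0.95 0.03 -0.25 0 0 0 -5"

```text
clock: 31.48
ee_pos: [0.5546, 0.1622, 0.232]
tool_rot: [-0.111, 0.994, 0.0, -0.001]
contact_force: [-0.1, 0.2, -1.1]
gripper_width: 0.0814
gripper_force: 0.0
```

```bash
python3 -c "
from h import *
P=scan(); S=st(P);Z=P[...,2]
for b in blobs(P,(Z>.145)&(Z<.165)&(abs(S[...,0])<80)&(abs(S[...,1])<80)): print('stack',*b)
plan([(500,-60,220,203),(480.9,-208.9,150,203.3)])"
```

```text
[509. 156.] [714.1, -472.4] [56, 51] 88.9 44.7 467
[396. 262.] [480.9, -209.2] [91, 59] 23.5 46.4 1157
[453. 303.] [390.8, -333.5] [86, 46] 32.3 38.4 827
at [554.7 162.9 232.1] 192.8 tilt [-0.07  0.02] F [-0.4  0.   0.8] w 81.2 t 31.5333
leg 102.8 -205.3 12.1 rz -10.2
leg 75.8 -129.6 70.0 rz -0.3
```

Emit:
servo_tool --pt "0.95 0.103 -0.205 0.012 0 0 -10" --pt "0.95 0.103 -0.205 0.012 0 0 -10" --pt "0.95 0.103 -0.205 0.012 0 0 -10" --pt "0.95 0.103 -0.205 0.012 0 0 -10" --pt "0.95 0.103 -0.205 0.012 0 0 -10" --pt "0.95 0.103 -0.205 0.012 0 0 -10" --pt "0.95 0.103 -0.205 0.012 0 0 -10" --pt "0.95 0.103 -0.205 0.012 0 0 -10"

```text
clock: 32.2
ee_pos: [0.5002, -0.0601, 0.2207]
tool_rot: [-0.197, 0.98, 0.0, -0.0]
contact_force: [0.4, 0.3, 0.2]
gripper_width: 0.0812
gripper_force: 0.0
```

Emit:
servo_tool --pt "0.95 0.06 -0.08 0.03 0 0 0" --pt "0.95 0.06 -0.08 0.03 0 0 0" --pt "0.95 0.06 -0.08 0.03 0 0 0" --pt "0.95 0.06 -0.08 0.03 0 0 0" --pt "0.95 0.06 -0.08 0.03 0 0 0"

```text
clock: 32.62
ee_pos: [0.4761, -0.1563, 0.1906]
tool_rot: [-0.198, 0.98, 0.001, -0.0]
contact_force: [-0.6, -0.0, 0.0]
gripper_width: 0.081
gripper_force: 0.0
```

```bash
python3 -c "
from h import *
im,P=wscan(.04,.055); P=scan(); S=st(P);Z=P[...,2]
for b in blobs(P,(Z>.14)&(Z<.17)&(abs(S[...,0])<90)&(abs(S[...,1])<90)): print('stack',*b)
plan([(480.9,-208.9,-6,203.5)])"
```

```text
[504.  78.] [336.9, -69.8] [60, 36] 77.6 52.4 1884
[251. 183.] [480.5, -211.4] [90, 58] 24.2 46.4 9267
[509. 156.] [714.6, -472.7] [55, 51] 89.0 44.7 464
stack [ 86. 224.] [550.4, 413.4] [93, 60] 7.1 155.5 1510
at [ 476.5 -155.8  191.3] 202.9 tilt [0.03 0.04] F [-0.4  0.3  0.1] w 81.0 t 32.7167
leg 16.7 -50.6 197.3 rz -0.6
```

Emit:
servo_tool --pt "0.95 0.0175 -0.052 0 0 0 -1" --pt "0.95 0.0175 -0.052 0.03 0 0 -1" --pt "0.95 0.0175 -0.052 0.07 0 0 -1" --pt "0.95 0.0175 -0.052 0.105 0 0 -1" --pt "0.95 0.0175 -0.052 0.14 0 0 -1" --pt "0.95 0.0175 -0.052 0.165 0 0 -1" --pt "0.95 0.0175 -0.052 0.18 0 0 -1" --pt "0.95 0.0175 -0.052 0.19 0 0 -1" --pt "0.95 0.0175 -0.052 0.197 0 0 -1" --pt "0.95 0.0175 -0.052 0.197 0 0 -1"

```text
clock: 33.55
ee_pos: [0.4798, -0.2112, -0.0065]
tool_rot: [-0.207, 0.978, 0.0, -0.0]
contact_force: [-0.6, -0.5, 0.4]
gripper_width: 0.0814
gripper_force: 0.0
```

Emit:
servo_tool --pt "0.0 0 0 0 0 0 0" --pt "0.0 0 0 0 0 0 0" --pt "0.0 0 0 0 0 0 0" --pt "0.0 0 0 0 0 0 0" --pt "0.0 0 0 0 0 0 0" --squeeze 40

```text
clock: 33.97
ee_pos: [0.4809, -0.2126, -0.0044]
tool_rot: [-0.206, 0.979, -0.001, 0.001]
contact_force: [-0.3, 2.2, 7.1]
gripper_width: 0.0576
gripper_force: 45.9
```

Emit:
servo_tool --pt "0.0 0 0 -0.02 0 0 0" --pt "0.0 0 0 -0.05 0 0 0" --pt "0.0 0 0 -0.085 0 0 0" --pt "0.0 0 0 -0.12 0 0 0" --pt "0.0 0 0 -0.155 0 0 0" --pt "0.0 0 0 -0.19 0 0 0" --pt "0.0 0 0 -0.22 0 0 0" --pt "0.0 0 0 -0.235 0 0 0" --pt "0.0 0 0 -0.235 0 0 0"

```text
clock: 34.72
ee_pos: [0.4815, -0.2137, 0.2332]
tool_rot: [-0.206, 0.979, -0.003, 0.003]
contact_force: [0.5, 0.3, -4.9]
gripper_width: 0.057
gripper_force: 45.7
```

```bash
python3 -c "
from h import *
plan([(540,100,232,190),(551,413,232,187.8)])"
```

```text
at [ 481.5 -213.7  233.2] 203.8 tilt [ 0.36 -0.24] F [ 0.5  0.3 -4.9] w 57.0 t 34.7167
leg -179.9 263.6 1.2 rz 13.8
leg -65.2 306.3 -0.0 rz 2.2
```

Emit:
servo_tool --pt "0.0 -0.015 0.022 0 0 0 1" --pt "0.0 -0.034 0.05 0 0 0 3" --pt "0.0 -0.054 0.08 0 0 0 5" --pt "0.0 -0.075 0.11 0 0 0 7" --pt "0.0 -0.096 0.14 0 0 0 9" --pt "0.0 -0.117 0.171 0 0 0 11" --pt "0.0 -0.138 0.202 0 0 0 12" --pt "0.0 -0.158 0.231 0 0 0 13" --pt "0.0 -0.172 0.252 0 0 0 13.8" --pt "0.0 -0.18 0.264 0 0 0 13.8"

```text
clock: 35.55
ee_pos: [0.5367, 0.1049, 0.2265]
tool_rot: [-0.088, 0.996, 0.001, -0.002]
contact_force: [-0.0, -0.4, -4.0]
gripper_width: 0.0569
gripper_force: 45.6
```

Emit:
servo_tool --pt "0.0 -0.006 0.03 0 0 0 0.5" --pt "0.0 -0.013 0.06 0 0 0 1" --pt "0.0 -0.02 0.095 0 0 0 1.5" --pt "0.0 -0.028 0.13 0 0 0 2" --pt "0.0 -0.035 0.165 0 0 0 2.2" --pt "0.0 -0.043 0.2 0 0 0 2.2" --pt "0.0 -0.05 0.235 0 0 0 2.2" --pt "0.0 -0.057 0.268 0 0 0 2.2" --pt "0.0 -0.063 0.295 0 0 0 2.2" --pt "0.0 -0.065 0.306 0 0 0 2.2"

```text
clock: 36.38
ee_pos: [0.5473, 0.4179, 0.2252]
tool_rot: [-0.069, 0.998, -0.0, -0.002]
contact_force: [0.2, 0.2, -4.4]
gripper_width: 0.0571
gripper_force: 45.7
```

Emit:
servo_tool --pt "0.0 0 0 0.015 0 0 0" --pt "0.0 0 0 0.03 0 0 0" --pt "0.0 0 0 0.045 0 0 0" --pt "0.0 0 0 0.055 0 0 0" --pt "0.0 0 0 0.055 0 0 0" --pt "0.0 0 0 0.055 0 0 0"

```text
clock: 36.88
ee_pos: [0.5475, 0.4133, 0.1712]
tool_rot: [-0.068, 0.998, -0.001, -0.002]
contact_force: [-0.1, 0.2, -4.0]
gripper_width: 0.0574
gripper_force: 45.6
```

```bash
python3 -c "
from h import *
im,d,c=grab('wrist','w8.png');P=cloud(d,c);S=st(P);Z=P[...,2]
v=np.arange(480)[:,None]*np.ones((1,640))
for z in (.101,.1475,.20):
  m=(Z>z)&(Z<z+.0115+.01*(z>.17))&(v<330)&(abs(S[...,1])<34)&(abs(S[...,0])<60)
  if m.any(): print(z,m.sum(),np.percentile(S[m],[1,99],axis=0).round(1).tolist(),np.median(Z[m]).round(4))
Z2=Z[200:330,300:340]; print(np.median(Z2))
plan([(551,413.5,151,187.8)])"
```

```text
0.101 3776 [[-59.9, -33.3], [-41.7, 33.4]] 0.1061
0.1475 1508 [[-45.9, -28.6], [-41.8, 27.8]] 0.155
0.2 7090 [[-47.1, -33.0], [-13.4, 33.1]] 0.2193
0.22199239957847494
at [548.3 413.9 172.7] 187.8 tilt [-0.12 -0.09] F [ 1.4 -0.4 -4. ] w 57.1 t 36.9333
leg -2.6 -0.7 21.7 rz -0.0
```

View pics/w8.png

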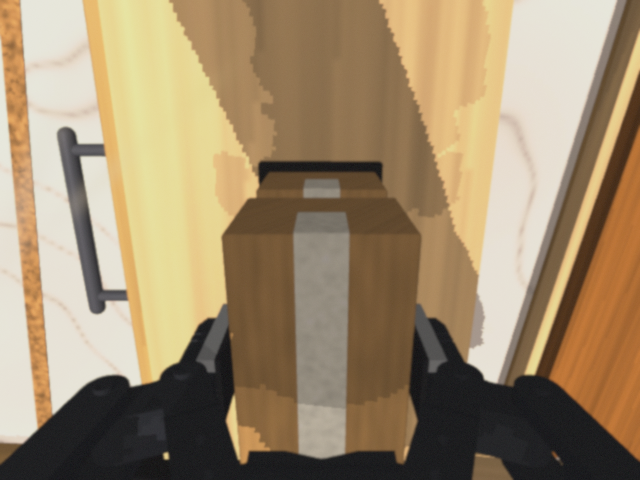

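The held carton is right over the first one, square to it, with the tapes in line at column 321. Lowering most of the way, then rechecking.

Emit:
servo_tool --pt "0.0 0 0 0.008 0 0 0" --pt "0.0 0 0 0.014 0 0 0" --pt "0.0 0 0 0.016 0 0 0" --pt "0.0 0 0 0.016 0 0 0" --pt "0.0 0 0 0.016 0 0 0" --pt "0.0 0 0 0.016 0 0 0"

```text
clock: 37.43
ee_pos: [0.5492, 0.4145, 0.1584]
tool_rot: [-0.068, 0.998, 0.0, 0.0]
contact_force: [0.5, 0.1, -4.6]
gripper_width: 0.0575
gripper_force: 45.7
```

```bash
python3 -c "
from h import *
im,d,c=grab('wrist');P=cloud(d,c);S=st(P);Z=P[...,2]
v=np.arange(480)[:,None]*np.ones((1,640))
for a,b in ((.1475,.16),(.19,.21)):
  m=(Z>a)&(Z<b)&(v<330)&(abs(S[...,1])<34)&(abs(S[...,0])<60)
  if m.any(): print(a,m.sum(),np.percentile(S[m],[1,99],axis=0).round(1).tolist(),np.median(Z[m]).round(4))
plan([(551,413.5,150.5,187.8)])"
```

```text
0.1475 1358 [[-45.9, -28.5], [-43.0, 27.6]] 0.1548
0.19 21082 [[-45.4, -29.9], [-12.2, 30.9]] 0.2089
at [549.2 414.6 158.5] 187.8 tilt [0.04 0.02] F [ 0.6 -0.  -4.3] w 57.3 t 37.4833
leg -1.7 -1.3 8.0 rz -0.0
```

Emit:
servo_tool --pt "0.0 0 -0.001 0.003 0 0 0" --pt "0.0 0 -0.001 0.006 0 0 0" --pt "0.0 0 -0.001 0.0075 0 0 0" --pt "0.0 0 -0.001 0.008 0 0 0" --pt "0.0 0 -0.001 0.008 0 0 0"

```text
clock: 37.9
ee_pos: [0.5492, 0.4134, 0.1507]
tool_rot: [-0.068, 0.998, -0.0, 0.0]
contact_force: [-0.8, -1.2, -0.7]
gripper_width: 0.0574
gripper_force: 46.2
```

Weight is off. Release, lift, retreat, check.

Emit:
servo_tool --pt "0.95 0 0 0 0 0 0" --pt "0.95 0 0 0 0 0 0" --pt "0.95 0 0 0 0 0 0" --pt "0.95 0 0 0 0 0 0" --pt "0.95 0 0 -0.02 0 0 0" --pt "0.95 0 0 -0.05 0 0 0" --pt "0.95 0 0 -0.085 0 0 0" --pt "0.95 0 0 -0.11 0 0 0" --pt "0.95 0 0 -0.11 0 0 0"

```text
clock: 38.65
ee_pos: [0.5512, 0.4148, 0.2671]
tool_rot: [-0.068, 0.998, 0.002, 0.005]
contact_force: [0.5, 0.7, 1.6]
gripper_width: 0.0813
gripper_force: 0.0
```

Emit:
servo_tool --pt "0.95 0.06 -0.36 0 0 0 -5" --pt "0.95 0.06 -0.36 0 0 0 -5" --pt "0.95 0.06 -0.36 0 0 0 -5" --pt "0.95 0.06 -0.36 0 0 0 -5" --pt "0.95 0.06 -0.36 0 0 0 -5" --pt "0.95 0.06 -0.36 0 0 0 -5" --pt "0.95 0.06 -0.36 0 0 0 -5" --pt "0.95 0.06 -0.36 0 0 0 -5" --pt "0.95 0.06 -0.36 0 0 0 -5" --pt "0.95 0.06 -0.36 0 0 0 -5"

```text
clock: 39.48
ee_pos: [0.538, 0.0432, 0.2598]
tool_rot: [-0.108, 0.994, -0.001, -0.0]
contact_force: [0.2, -0.0, 0.5]
gripper_width: 0.081
gripper_force: 0.0
```

Emit:
servo_tool --pt "0.95 0.05 -0.2 0 0 0 0" --pt "0.95 0.05 -0.2 0 0 0 0" --pt "0.95 0.05 -0.2 0 0 0 0" --pt "0.95 0.05 -0.2 0 0 0 0" --pt "0.95 0.05 -0.2 0 0 0 0" --pt "0.95 0.05 -0.2 0 0 0 0" --pt "0.95 0.05 -0.2 0 0 0 0"

```text
clock: 40.07
ee_pos: [0.5337, -0.1588, 0.2594]
tool_rot: [-0.109, 0.994, 0.0, -0.0]
contact_force: [-0.1, 1.1, 0.4]
gripper_width: 0.0814
gripper_force: 0.0
```

```bash
python3 -c "
from h import *
P=scan('top9.png'); S=st(P);Z=P[...,2]
for b in blobs(P,(Z>.17)&(Z<.22)&(abs(S[...,0])<90)&(abs(S[...,1])<90)): print('stack',*b)
m=(abs(S[...,0])<45)&(Z>.064)&(Z<.078)&(S[...,1]>140)&(S[...,1]<200)
print('handle',np.percentile(S[m],[2,50,98],axis=0).round(1).tolist())
grab('side','s9.png'); plan([])"
```

```text
stack [ 77. 221.] [550.3, 413.8] [93, 61] 6.5 201.2 1861
handle [[-43.9, 155.3], [3.4, 160.7], [42.4, 165.8]]
at [ 533.7 -156.4  259.8] 192.8 tilt [-0.02  0.05] F [ 0.1 -0.6  0.6] w 81.3 t 40.1667
```

View pics/s9.png

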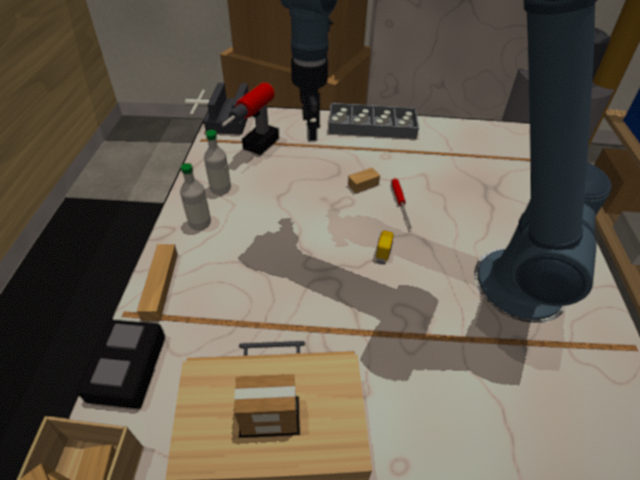

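View pics/top9.png

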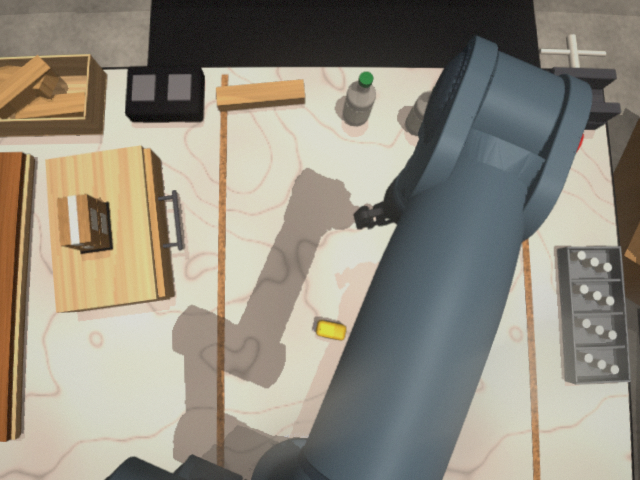

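The drawer is shut (handle at (178,218) in the top view). The column stands square on the mat at (85,222), its top at 201 mm as expected, and the offcut lies untouched at (363,180) in the side view. Handing in.

```bash
python3 -c "
from station import bot
print(bot.sign_off())"
```

```text
the job is handed in; nothing more can be done
None
```

Handed in: both packs are in the fully shut drawer, both cartons are stacked square on the mat, and the offcut was left where it lay.

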